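# Set the filling valve to 60 degrees and lock it

### The arm

A 6-joint arm with a two-finger parallel gripper is mounted at the origin on a cart in front of the work surface, level with it; the furniture and walls round the work are solid. World frame = base frame: x ahead of the robot, y to its left, z up, the work surface at z = 0. Lengths are in mm, angles in degrees, forces in N, time in s.
With the tool pointing down it reaches from about 300 to 850 mm from the base axis. Payload 4.2 kg.
Tool frame: the origin (TCP) lies on the front face of the gripper's body, between the roots of the fingers; the fingertips stand 78 mm ahead of it and the grasp point (between the pads) lies 60 mm ahead of it; x points along the fingers, y is the direction in which the jaws open and shut, and the axes are right-handed (so a half turn about x gives the same grasp; the last joint's range is limited). The gripper opens to 91 mm and grips with 3 to 60 N. Pads are 32 mm wide; open, the fingers measure 118 mm over their backs; the gripper's body (76 mm by 178 mm) begins 60 mm behind the grasp point.
Start: joints at [-67.781, 18.312, 89.639, -0, 72.044, -1.146], TCP at [228.042, -527.856, 292.276] pointing down, gripper open.
Joint ranges: [-177.97, 177.97], [-48.28, 115.42], [12.27, 149.76], [-77.06, 257.06], [2.81, 150.46], [-146.56, 146.56]. Speed limits (degrees/s): [147.25, 147.25, 180, 180, 180, 180].

### API

Orientations are given as [roll, pitch, yaw] about the fixed x, y, z axes, in that order (R = Rz(yaw) Ry(pitch) Rx(roll)).
In Python, from workcell import status, viewer, env gives the robot as it stands. The module is installed in compiled form; this text tells all that it offers.
- The arm moves only by the tool move_arm, never from a script. Its argument "moves" is a list of rows, each a list of 3 entries, a list of its own where there are three numbers: the shift along the tool's x, y, z in cm, then the turn about the tool's x in rad, then the gripper's target within -1 to 1 (fully open at 1, half-way at 0, shut at -1). A call has 1 to 20 rows; each row is the pose to reach, as a shift and turn from the pose commanded when the call began, along the tool's axes at that moment; what a row does not reach only later rows make up. A row lasts 1/8 s, in which the tool goes at most 62.5 mm and 10.7 degrees, less where a joint would pass 70% of its speed; a pose out of reach is approached as far as the arm can. A call with a gripper value outside its range is refused whole. The fingers move at their own pace and stop on an object; "force" is the grip in N (left out, the last holds). Time passes only in rows, so rows that repeat a pose let the fingers close. It gives the time, the measured TCP pose, the force and the opening at its end, in the units of the state.
- status.state(): the state, without advancing time (a new reading comes with each control period).
- viewer.grab_frame(name): name is "side" or "top"; returns the picture (400x640x3 uint8, red, green, blue); there is no depth.
- viewer.get_calibration(name): a dict with "camera_matrix" (3x3 intrinsics, pixels), "eye" and "rotation" of the camera in the world. Camera axes: x right, y down, z forward; pixel columns grow to the right and rows downward; lengths in mm; the calibration is good to about 2 mm. A picture is of the moment at which its call begins. get_calibration takes no time and is no camera call.
- env.job_done(): hands the job in, once; it reports no verdict.
The state is a dict: "time_s": time; "qpos": joint angles; "qvel": joint speeds; "effort": joint torques, N m; "ee_pos": TCP position; "ee_rot": TCP orientation; "force": force on the tool from outside, world axes, zero at the start; "torque": the same for the moment, N m; "gripper_width": finger opening in mm.
Only numpy, scipy, OpenCV 4.12 (cv2) and the standard library are available. Lean on these libraries where they do the work, as an engineer would, in place of code of your own. Each camera call takes 0.05 s, during which the arm holds its last target.

### The job

Turn the red-handled lever of the filling valve from where it stands to the 60 degree opening, so that the hole in the lever lies over the green-ringed hole of the plate beneath it. Then take the orange lock pin from its black block and push it fully home through the lever and the green-ringed hole, and let go. Leave the glass, label roll, loose oil bottle and spare cap where they are.

Things in the scene. Friction and masses are not known exactly. Their poses are not given: they have to be found in the camera images.
- valve: brass ball valve on a grey stand, fixed; origin on the worktop below the lever's pivot, z up, x away from the robot (yaw up to 0.3). Its stem leans 0.559 rad (32 deg) from vertical to its own -x, so plate and lever slope down to the robot. Pivot 140 mm above the origin, on the plate's top face. Base 130 x 100 mm; a pipe runs along y below the plate, its spout bends down at y = -95 mm
- valve_lever (a joint): opening of the valve lever, rad: 0 closed (lever points along the valve's -x, down the slope), 1.571 fully open (points along the valve's -y); grows counter-clockwise seen from above; stays where it is left (0.35 N m of friction). Starts at 0 to 0.35; the green hole is at 1.047 (60 degrees)
- lever_grip (a point): middle of the lever's red plastic handle, 115 mm from the pivot axis, 24 mm above the plate; a block 50 mm along the lever, 18 mm wide, reaching from 1 to 31 mm above the plate. Lever frame: z along the stem (upward, leaning 32 degrees); the lever points from the pivot along its own -x; y across it
- lever_hole (a point): centre of the upper mouth of the 12 mm round hole in the steel lever, 60 mm from the pivot axis; the lever is 26 mm wide and 8 mm thick, its underside 1 mm above the plate. Axes as lever_grip
- green_hole (a point): centre of the upper mouth of the green-ringed 12 mm through hole in the fixed aluminium index plate (100 mm square, 8 mm thick), 60 mm from the pivot axis; z along the stem (hole axis, leaning 32 degrees), x up the slope, y along the valve's y. Like holes are ringed red at 0, yellow at 30, blue at 90 degrees. Free space below the plate there
- lock_pin: loose lock pin, 80 mm long, 60 g; origin at its tip, z to its head. Steel shaft 8 mm thick, 34 mm long with a 7 mm taper at the tip; steel flange 24 mm wide, 4 mm thick (34 to 38 mm from the tip); round orange grip 18 mm wide from 38 to 80 mm. Starts upright in its block, tip 6 mm above the worktop
- pin_grip (a point): on the axis of the lock pin, 62 mm from the tip: in the middle of the orange grip
- pin_seat (a point): on the axis of the lock pin, 34 mm from the tip: centre of the underside of its flange, which rests on the lever when the pin is home
- pin_block: black plastic block 60 x 60 x 40 mm fixed to the worktop, with an upright 12 mm hole in the middle that holds the lock pin; origin at the centre of its underside
- glass: small drinking glass, 49 mm wide, 62 mm high, standing under the spout; origin at the centre of its underside; a bystander
- label_roll: roll of blank labels lying flat, 83 mm wide, 44 mm high; origin at the centre of its underside; a bystander
- oil_bottle: loose square bottle of oil with a black cap, 55 x 55 x 194 mm, behind the valve; origin at the centre of its underside; a bystander
- spare_cap: black bottle cap, 30 mm wide, 26 mm high, in front of the valve; origin at the centre of its underside; a bystander

How it is judged:
By the outcome, as a careful person would: the job done as asked, in the order asked, and still so for the second after the job is handed in, with the robot touching nothing.
It also fails if it takes over 53 s, if anything falls off the work surface, if the arm or the gripper's body presses on something with over 40 N, if the wrist force passes 120 N, or if a joint passes its speed limit or range.

## Working session

There is one attempt and no reset: what is moved stays moved. The work goes in short steps, Python scripts to look and compute and a tool call to move; the robot and the scene stay as the last step left them, time stands still between calls to the robot, and variables do not carry over. Pictures are saved under pics/ and viewed, and the job is handed in when it is done.

Besides the shell and the picture viewer there is one more tool, called after "Call:" by a JSON object that holds its "name" and its "arguments". move_arm: Moves the arm, as the interface text tells. Its arguments: {"type":"object","properties":{"moves":{"type":"array","items":{"type":"array"}},"force":{"type":"number"}},"required":["moves"]}

```bash
mkdir -p pics; ls; python3 - <<'E'
from workcell import status, viewer, env
import cv2
print(status.state())
for n in ("side","top"):
    im=viewer.grab_frame(n); cv2.imwrite(f"pics/{n}0.png",im[:,:,::-1]); print(n,viewer.get_calibration(n))
E
```

```text
pics
{'time_s': 0.0, 'qpos': array([-6.77788717e+01,  1.83504465e+01,  8.97061272e+01, -8.75107783e-04,
        7.20424957e+01, -1.14606365e+00]), 'qvel': array([ 0.11673021, -0.10275934,  0.04616242,  0.05479817,  0.05106276,
       -0.00267453]), 'effort': array([-5.11405287e-04, -4.12454367e+01, -2.31971347e+01,  7.28196977e-02,
        4.57829784e-02, -1.37342981e-04]), 'ee_pos': array([ 227.91666359, -527.50582219,  291.43401838]), 'ee_rot': array([-90.6648901 ,  89.90092718, 112.70257236]), 'force': array([ 0.86384324, -0.36316869,  0.16507047]), 'torque': array([0.01570578, 0.01652194, 0.05200145]), 'gripper_width': 91.28269756900684}
side {'camera_matrix': array([[388.24088137,   0.        , 317.89318946],
       [  0.        , 388.24088137, 193.68789798],
       [  0.        ,   0.        ,   1.        ]]), 'eye': array([171.07144327, 731.80468874, 425.64856322]), 'rotation': array([-110.21929945,   -1.22571118, -151.35478056])}
top {'camera_matrix': array([[496.59616662,   0.        , 320.01893656],
       [  0.        , 496.59616662, 194.83603106],
       [  0.        ,   0.        ,   1.        ]]), 'eye': array([ 375.29138543,  -29.37126295, 1389.59450499]), 'rotation': array([-170.41122985,   -0.3118669 ,  -90.14443856])}
```

View pics/side0.png

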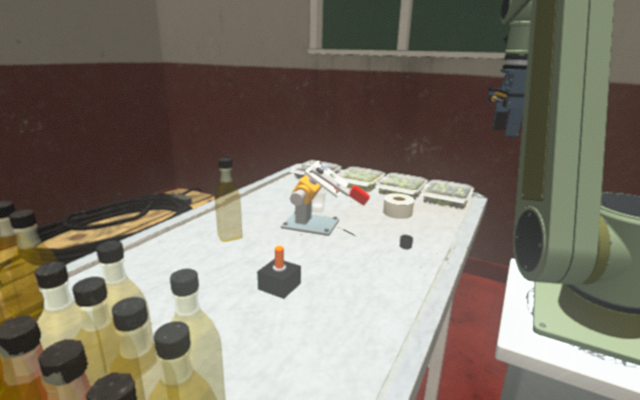

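View pics/top0.png

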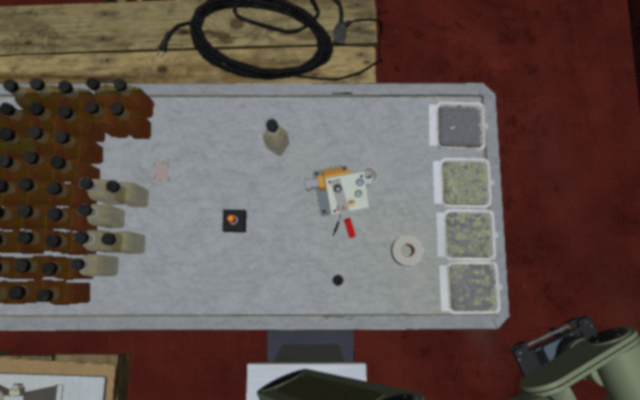

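```bash
python3 - <<'E'
import cv2
a=cv2.imread('pics/side0.png'); b=cv2.imread('pics/top0.png')
def crop(im,x0,y0,w,h,s,name):
    c=cv2.resize(im[y0:y0+h,x0:x0+w],None,fx=s,fy=s,interpolation=cv2.INTER_CUBIC)
    for i in range(0,w,10): 
        cv2.line(c,(i*s,0),(i*s,6 if i%50 else 14),(0,0,255),1)
    for i in range(0,h,10): cv2.line(c,(0,i*s),(6 if i%50 else 14,i*s),(0,0,255),1)
    cv2.imwrite(name,c)
crop(a,270,150,110,90,7,'pics/side0v.png')
crop(a,250,235,60,65,8,'pics/side0p.png')
crop(b,300,160,80,80,7,'pics/top0v.png')
crop(b,215,200,40,40,10,'pics/top0p.png')
E
```

```text
(no output)
```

View pics/side0v.png

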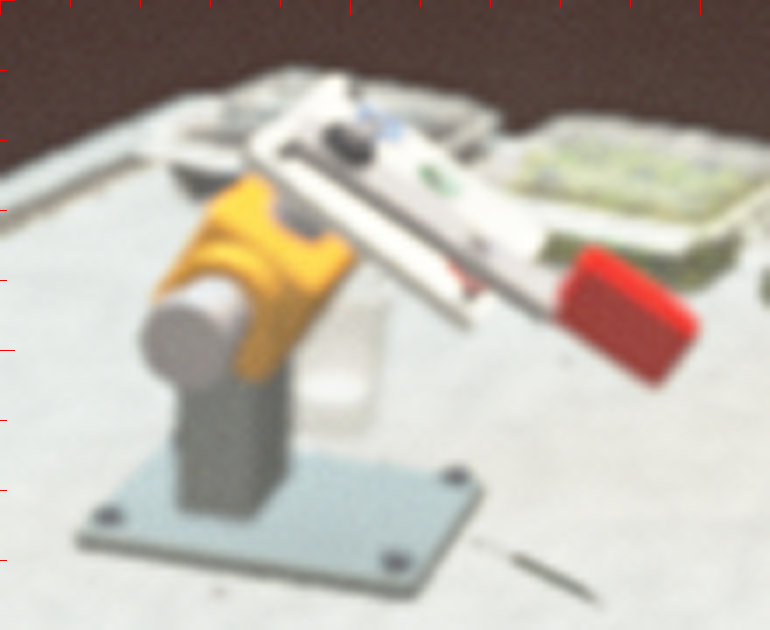

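View pics/top0v.png

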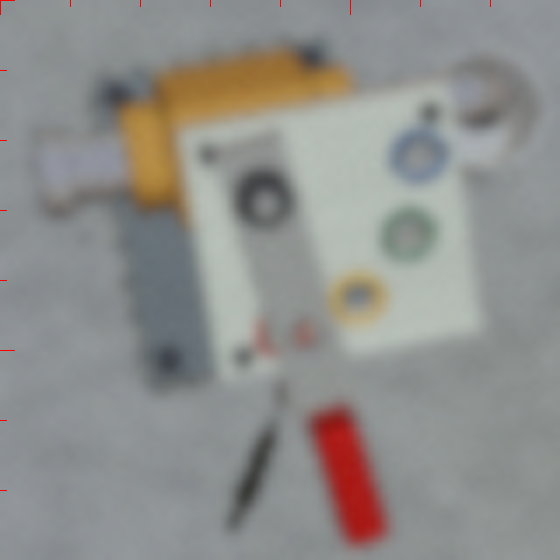

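View pics/side0p.png

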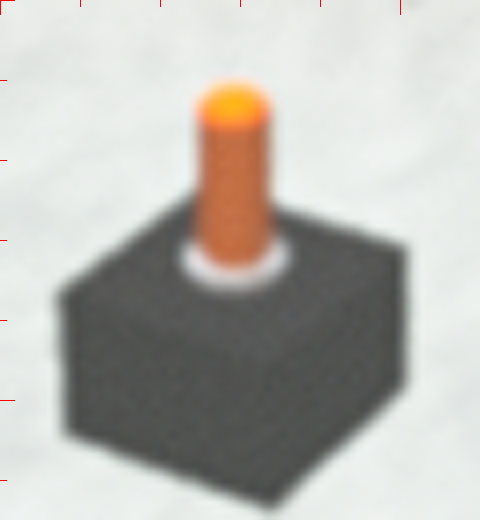

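View pics/top0p.png

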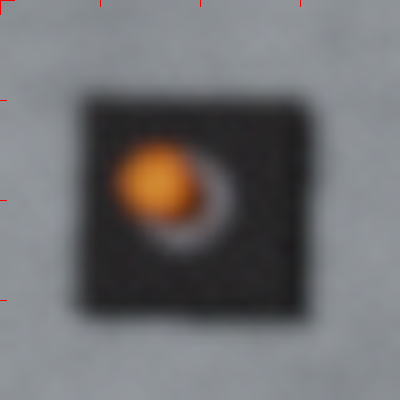

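```bash
cat > h.py <<'E'
import numpy as np, cv2
from scipy.spatial.transform import Rotation as Ro
from scipy.optimize import least_squares
from workcell import status, viewer, env
def proj(n,P):
    c=viewer.get_calibration(n); R=Ro.from_euler('xyz',c['rotation'],degrees=True).as_matrix()
    p=(np.atleast_2d(P)-c['eye'])@R; q=p@c['camera_matrix'].T
    return q[:,:2]/q[:,2:]
def Rv(yaw,lev=0.): return (Ro.from_euler('z',yaw)*Ro.from_euler('y',-0.559)*Ro.from_euler('z',lev)).as_matrix()
def vp(x,y,yaw,P,lev=0.): return np.array([x,y,140.])+np.atleast_2d(P)@Rv(yaw,lev).T
def hole(a): return np.array([-60*np.cos(a),-60*np.sin(a),0])
def crop(im,x0,y0,w,h,s,name):  # im RGB
    c=cv2.resize(im[y0:y0+h,x0:x0+w,::-1],None,fx=s,fy=s,interpolation=cv2.INTER_CUBIC)
    for i in range(0,w,10): cv2.line(c,(i*s,0),(i*s,6 if i%50 else 14),(0,0,255),1)
    for i in range(0,h,10): cv2.line(c,(0,i*s),(6 if i%50 else 14,i*s),(0,0,255),1)
    cv2.imwrite(name,c)
def uc(x0,y0,s,pts): return np.array([x0,y0])+(np.array(pts,float)+.5)/s-.5
E
python3 - <<'E'
from h import *
# check projection with the tcp
s=status.state(); print(proj('side',s['ee_pos']),proj('top',s['ee_pos']))
T=uc(300,160,7,[(419,156),(409,235),(358,299)]) # blue green yellow
S=uc(270,150,7,[(380,123),(438,180)]) # blue green
A=np.radians([90,60,30])
Hs=np.array([hole(a) for a in A])
HT=uc(300,160,7,[(312,418),(348,405),(388,530),(355,545)])
Hh=np.array([[-90,9,31],[-90,-9,31],[-140,-9,31],[-140,9,31]])
# note valve y to robot left; image left = +y => first corner is +y side
HS=uc(270,150,7,[(594,245),(700,325),(655,388)])
def res(p,use):
    x,y,yaw,l=p; r=[]
    if 'T' in use: r+=[proj('top',vp(x,y,yaw,Hs))-T, .5*(proj('top',vp(x,y,yaw,Hh,l))-HT)]
    if 'S' in use: r+=[proj('side',vp(x,y,yaw,Hs[:2]))-S, .5*(proj('side',vp(x,y,yaw,[[-140,9,31],[-140,9,1]],l))-HS[1:])]
    return np.concatenate([q.ravel() for q in r])
for use in ('T','S','TS'):
    o=least_squares(res,[480,-60,0,0.1],args=(use,)); print(use,o.x,np.round(o.fun,2))
# pin & block
PT=uc(215,200,10,[(157,182),(182,202)]); PS=uc(250,235,8,[(234,105),(236,258)])
BT=uc(215,200,10,[(85,100),(308,100),(305,312),(85,312)]).mean(0)
def rp(p,use):
    r=[]
    if 'T' in use: r+=[proj('top',[[p[0],p[1],86]])-PT[:1],.7*(proj('top',[[p[0],p[1],44]])-PT[1:]),proj('top',[[p[0],p[1],40]])-BT]
    if 'S' in use: r+=[proj('side',[[p[0],p[1],86]])-PS[:1]]
    return np.concatenate([q.ravel() for q in r])
for use in ('T','S','TS'):
    o=least_squares(rp,[480,60],args=(use,)); print(use,o.x,np.round(o.fun,2))
E
```

```text
[[510.01417143 104.94015025]] [[550.55745831 348.08218476]]
T [ 6.12862801e+02 -7.98009361e+01  1.22003950e-01  1.84940499e-01] [ 0.58 -0.07 -0.24 -0.22 -0.69 -0.59 -0.    0.85  0.78  0.78  0.41  0.1
 -0.54  0.01]
S [ 6.10439367e+02 -7.61610017e+01  1.57141636e-01  2.11441964e-01] [ 0.08  0.16 -0.08 -0.15  0.14  0.08 -0.13 -0.08]
TS [ 6.12232751e+02 -7.91677098e+01  1.38781503e-01  1.79382205e-01] [ 0.28 -0.22 -0.36 -0.34 -0.67 -0.57  0.08  0.93  0.85  0.82  0.55  0.11
 -0.38  0.06  0.4  -0.17  0.12 -0.46 -0.14  0.37 -0.39  0.19]
T [534.09266103 199.09273748] [ 0.36  0.17  0.36  0.02 -0.62 -0.19]
S [530.61234677 207.62013057] [-0.  0.]
TS [534.07017952 200.79867359] [-0.29  0.18 -0.08  0.03 -1.25 -0.18  0.52 -1.97]
```

```bash
python3 - <<'E'
from h import *
import cv2
a=cv2.imread('pics/side0.png'); b=cv2.imread('pics/top0.png')
def ov(im,n,x0,y0,w,h,s,polys,name):
    c=cv2.resize(im[y0:y0+h,x0:x0+w],None,fx=s,fy=s,interpolation=cv2.INTER_CUBIC)
    for P,col in polys:
        q=(proj(n,P)-[x0,y0]+.5)*s-.5
        cv2.polylines(c,[np.round(q).astype(int)],True,col,1)
    cv2.imwrite(name,c)
t=np.linspace(0,2*np.pi,25)[:-1]
x,y,yaw,l=612.2,-79.2,.139,.18
P=[]
for d in (0,30,60,90):
    for r in (6,): P.append((vp(x,y,yaw,hole(np.radians(d))+np.c_[r*np.cos(t),r*np.sin(t),0*t]),(255,0,255)))
for z in (1,31): P.append((vp(x,y,yaw,[[-90,9,z],[-90,-9,z],[-140,-9,z],[-140,9,z]],l),(255,0,0)))
P.append((vp(x,y,yaw,[[-60,13,9],[-60,-13,9],[10,-13,9],[10,13,9]],l),(0,255,0)))
for z in(0,): P.append((np.array([x,y,z])+np.array([[65,50,0],[65,-50,0],[-65,-50,0],[-65,50,0]])@Ro.from_euler('z',yaw).as_matrix().T,(0,0,255)))
px,py=534,200
for z in(38+6,86): P.append((np.c_[px+9*np.cos(t),py+9*np.sin(t),0*t+z],(255,0,255)))
for z in(0,40): P.append(([[px+i*30,py+j*30,z] for i,j in((1,1),(1,-1),(-1,-1),(-1,1))],(255,255,0)))
ov(a,'side',270,150,110,90,7,P,'pics/o1.png');ov(b,'top',300,160,80,80,7,P,'pics/o2.png')
ov(a,'side',250,235,60,65,8,P,'pics/o3.png');ov(b,'top',215,200,40,40,10,P,'pics/o4.png')
E
```

```text
(no output)
```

View pics/o1.png

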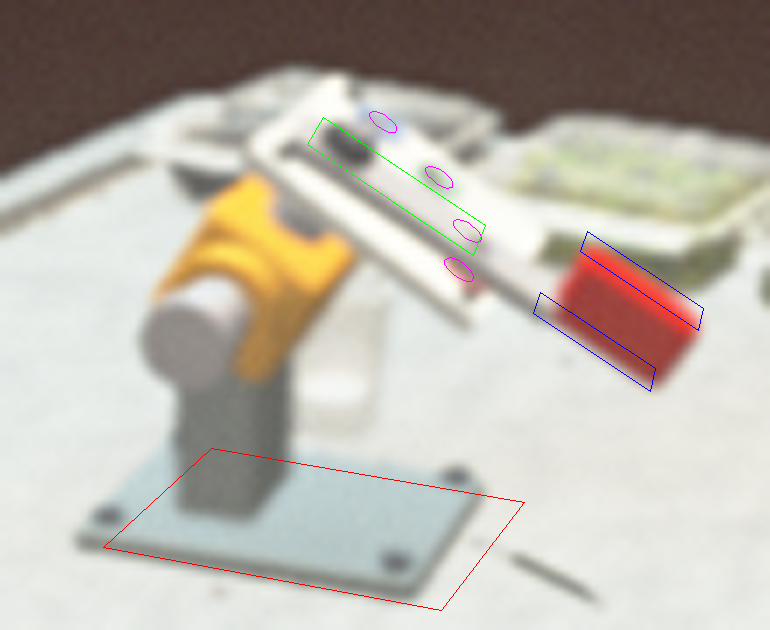

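View pics/o2.png

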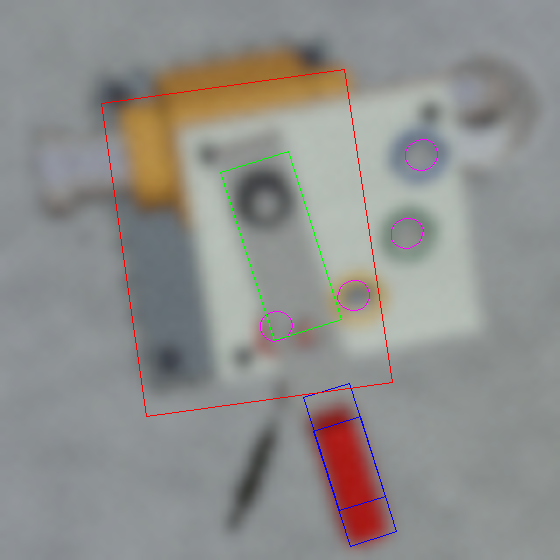

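View pics/o3.png

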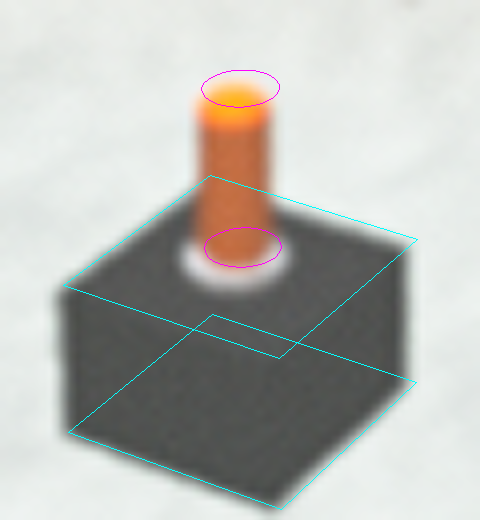

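View pics/o4.png

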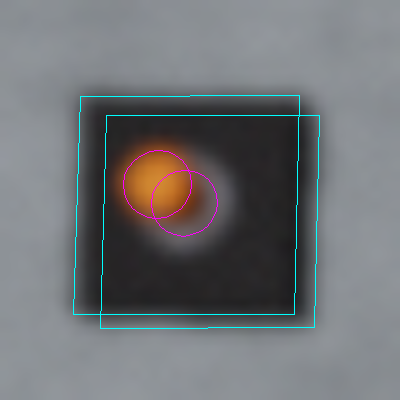

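```bash
cat >> h.py <<'E'
import json,os
def yaxis(phi): return np.array([np.cos(phi),np.sin(phi),0])  # tool y heading
# tool x = down, y = heading phi, z = x cross y
def axes(phi):
    x=np.array([0,0,-1.]); y=yaxis(phi); return np.c_[x,y,np.cross(x,y)]
E
python3 - <<'E'
from h import *
R=Ro.from_euler('xyz',[-90.66,89.9,112.70],degrees=True).as_matrix(); print(np.round(R,3)); 
print(np.degrees(np.arctan2(R[1,1],R[0,1])))
x,y,yaw=612.2,-79.2,.139
for a in (.18,.35,.6,.8,1.047):
    P=vp(x,y,yaw,[-118,9,31],a)[0]; d=Rv(yaw,a)@[-1,0,0]; print(a,P.round(1),np.degrees(np.arctan2(d[1],d[0])), (Rv(yaw,a)@[0,1,0]).round(2))
print('green',vp(x,y,yaw,hole(np.pi/3)), Rv(yaw)[:,2])
E
```

```text
[[-0.001  0.397 -0.918]
 [ 0.002 -0.918 -0.397]
 [-1.    -0.002 -0.   ]]
-66.63999899485017
0.18 [ 498.8 -107.5  103.9] -159.9216733906105 [-0.29  0.95 -0.09]
0.35 [ 504.7 -126.6  105.9] -148.74077737109496 [-0.42  0.89 -0.18]
0.6 [ 518.1 -152.1  111.9] -133.1334371107227 [-0.59  0.75 -0.3 ]
0.8 [ 532.3 -169.5  119.3] -121.50331395181271 [-0.7   0.61 -0.38]
1.047 [ 553.4 -186.1  130.8] -108.12654254925236 [-0.8   0.39 -0.46]
green [[ 594.2111457  -134.18425156  124.08983968]] [-0.52522358 -0.07347992  0.84778587]
```

```bash
cat >> h.py <<'E'
CF='cmd.json'
def getcmd():
    return json.load(open(CF)) if os.path.exists(CF) else dict(p=[228.042,-527.856,292.276],phi=-66.635)
def plan(wps,save=True):
    """wps: (pos,phi_deg,grip,nrows or None); prints rows in tool axes"""
    c=getcmd(); p0=np.array(c['p']); f0=c['phi']; A=axes(np.radians(f0)); p,f=p0,f0; rows=[]
    for pos,phi,g,n in wps:
        pos=np.array(pos,float)
        k=int(max(1,np.ceil(np.linalg.norm(pos-p)/58),np.ceil(abs(phi-f)/9.5))); k=max(k,n or 1)
        for i in range(1,k+1):
            q=p+(pos-p)*i/k; ff=f+(phi-f)*i/k
            rows.append([[round(float(v),2) for v in A.T@(q-p0)/10],round(float(np.radians(f0-ff)),3),g])
        p,f=pos,phi
    print(len(rows),json.dumps(rows))
    sh,t,_=rows[-1]
    if save: json.dump(dict(p=(p0+A@np.array(sh)*10).tolist(),phi=f0-np.degrees(t)),open(CF,'w'))
E
python3 - <<'E'
from h import *
plan([([489,-81,225],-70,-1,None),([489,-81,225],-70,-1,2)])
E
```

```text
11 [[[0.75, -3.41, -4.63], 0.007, -1], [[1.5, -6.82, -9.26], 0.013, -1], [[2.24, -10.22, -13.89], 0.02, -1], [[2.99, -13.63, -18.52], 0.026, -1], [[3.74, -17.04, -23.15], 0.033, -1], [[4.49, -20.45, -27.79], 0.039, -1], [[5.23, -23.86, -32.42], 0.046, -1], [[5.98, -27.26, -37.05], 0.052, -1], [[6.73, -30.67, -41.68], 0.059, -1], [[6.73, -30.67, -41.68], 0.059, -1], [[6.73, -30.67, -41.68], 0.059, -1]]
```

Call:
{"name": "move_arm", "arguments": {"moves": [[[3,-13.6,-18.5],0.026,-1],[[3,-13.6,-18.5],0.026,-1],[[3,-13.6,-18.5],0.026,-1],[[3,-13.6,-18.5],0.026,-1],[[6.73,-30.67,-41.68],0.059,-1],[[6.73,-30.67,-41.68],0.059,-1],[[6.73,-30.67,-41.68],0.059,-1],[[6.73,-30.67,-41.68],0.059,-1],[[6.73,-30.67,-41.68],0.059,-1],[[6.73,-30.67,-41.68],0.059,-1]], "force": 20}}

```text
time_s: 1.35
ee_pos: [489.7, -78.9, 224.1]
ee_rot: [-39.1, 89.9, 161.1]
force: [-1.2, 0.7, 0.0]
gripper_width: 0.2
```

```bash
python3 - <<'E'
from h import *
for n,(x,y,w,h,s) in dict(side=(270,60,130,150,5),top=(290,150,90,110,6)).items():
    crop(viewer.grab_frame(n),x,y,w,h,s,f'pics/{n}1.png')
s=status.state(); print(s['time_s'],s['ee_pos'],s['ee_rot'],s['gripper_width'],s['force'],getcmd())
E
```

```text
1.45 [488.68811453 -81.00108128 224.60277745] [  -4.08526473   89.92923333 -164.04304642] 0.5228742257562373 [-0.22593577 -0.28882525 -0.21943374] {'p': [489.0298820504371, -81.00876052902925, 224.976], 'phi': -70.01545099127186}
```

View pics/side1.png

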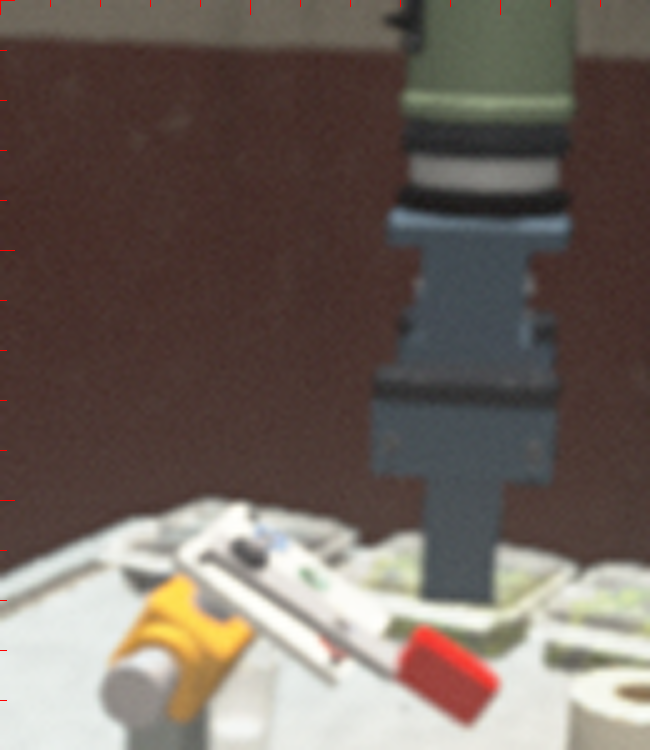

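View pics/top1.png

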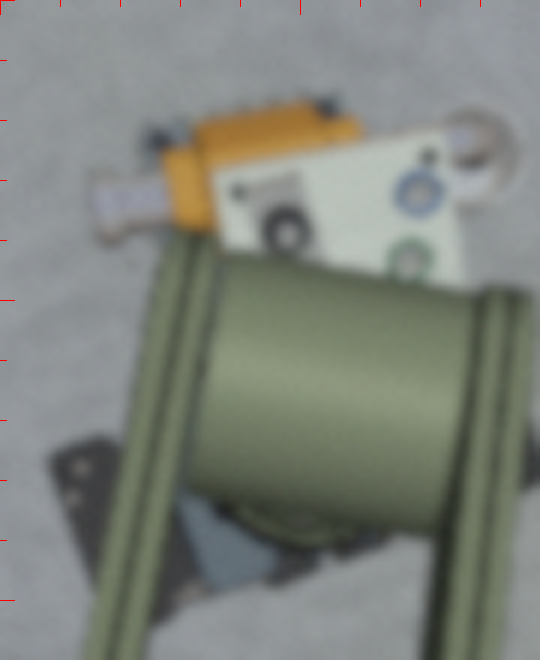

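```bash
python3 - <<'E'
from h import *
A=axes(np.radians(-70)); p=np.array([488.7,-81.0,224.6])
L=[[78,i*13.5,j*16] for i,j in((1,1),(1,-1),(-1,-1),(-1,1))]+[[0,i*13.5,j*16] for i,j in((1,1),(1,-1),(-1,-1),(-1,1))]
q=proj('side',p+np.array(L)@A.T); print(((q-[270,60]+.5)*5-.5).round(0))
# body 
L=[[0,i*b/2,j*c/2] for b,c in((76,178),(178,76)) for i,j in((1,1),(1,-1),(-1,-1),(-1,1))]
q=proj('side',p+np.array(L)@A.T); print(((q-[270,60]+.5)*5-.5).round(0))
E
```

```text
[[500. 589.]
 [433. 585.]
 [429. 602.]
 [499. 607.]
 [512. 428.]
 [442. 424.]
 [439. 437.]
 [511. 441.]]
[[671. 424.]
 [292. 404.]
 [271. 440.]
 [680. 463.]
 [560. 396.]
 [406. 388.]
 [376. 475.]
 [561. 486.]]
```

```bash
python3 - <<'E'
from h import *
A=axes(np.radians(-70)); p=np.array([488.7,-81.0,224.6])
for z in (0,-20,-36,-50):
    L=[[z,-89,j*38] for j in(1,-1)]
    q=proj('top',p+np.array(L)@A.T); print(z,((q-[290,150]+.5)*6-.5).round(0).tolist(), end=' ')
    L=[[z,i*89,38] for i in (1,-1)]
    q=proj('side',p+np.array([[z,89,38],[z,89,-38]])@A.T); print(((q-[270,60]+.5)*5-.5).round(0).tolist())
E
python3 - <<'E'
import cv2
im=cv2.imread('pics/top1.png'); c=im[400:660,0:200]; cv2.imwrite('pics/t1c.png',cv2.resize(cv2.convertScaleAbs(c,alpha=1.5,beta=20),None,fx=3,fy=2.3))
E
```

```text
0 [[117.0, 652.0], [51.0, 468.0]] [[560.0, 396.0], [406.0, 388.0]]
-20 [[116.0, 649.0], [49.0, 463.0]] [[563.0, 356.0], [408.0, 348.0]]
-36 [[115.0, 648.0], [47.0, 459.0]] [[566.0, 323.0], [410.0, 316.0]]
-50 [[115.0, 646.0], [46.0, 455.0]] [[568.0, 294.0], [411.0, 287.0]]
```

View pics/t1c.png

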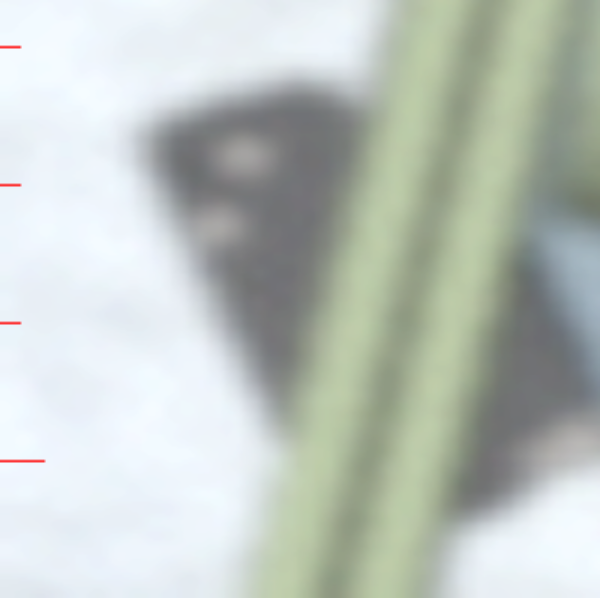

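```bash
python3 - <<'E'
from h import *
T=uc(300,160,7,[(419,156),(409,235),(358,299)])
S=uc(270,150,7,[(380,123),(438,180)])
Hs=np.array([hole(a) for a in np.radians([90,60,30])])
HT=uc(300,160,7,[(312,418),(348,405),(388,530),(355,545)]); Hh=np.array([[-90,9,31],[-90,-9,31],[-140,-9,31],[-140,9,31]])
HS=uc(270,150,7,[(578,262),(690,338),(655,388)]); Hsp=[[-90,9,31],[-140,9,31],[-140,9,1]]
# pivot axis knob in top, plate edges direction
def res(p):
    x,y,yaw,l,du,dv=p; b=np.array([du,dv])
    r=[proj('top',vp(x,y,yaw,Hs))-T,.6*(proj('top',vp(x,y,yaw,Hh,l))-HT),
       .7*(proj('side',vp(x,y,yaw,Hs[:2]))+b-S),.5*(proj('side',vp(x,y,yaw,Hsp,l))+b-HS),(b-[-1.1,-.3])[None]]
    return np.concatenate([q.ravel() for q in r])
o=least_squares(res,[612,-79,.13,.18,0,0]); print(o.x.round(3),np.round(o.fun,2), np.sqrt(np.diag(np.linalg.inv(o.jac.T@o.jac)))*.4)
# yaw from plate edges in top: corners
q=uc(300,160,7,[(180,130),(455,85),(480,325),(220,380)]);
E
```

```text
[ 6.12746e+02 -7.97460e+01  1.22000e-01  1.85000e-01 -5.96000e-01
  2.02000e-01] [ 0.56 -0.03 -0.25 -0.18 -0.7  -0.54 -0.01  1.05  0.93  0.96  0.49  0.14
 -0.65  0.04  0.06  0.   -0.21 -0.18 -0.23 -0.65  0.19 -0.42 -0.77  0.32
  0.5   0.5 ] [0.73785318 0.6423747  0.01555487 0.01453077 0.26809221 0.24666165]
```

```bash
cat > push.py <<'E'
from h import *
x,y,yaw=612.7,-79.7,.122
def C(a,gap=0.,dz=-14,r=118):
    P=vp(x,y,yaw,[-r,9,31],a)[0]; d=Rv(yaw,a)@[-1,0,0]; h=np.degrees(np.arctan2(d[1],d[0]))-90
    n=np.array([np.cos(np.radians(h)),np.sin(np.radians(h)),0])
    # y heading equal n mod 180 near -70..-18
    phi=(h+180+180)%360-180
    return P+n*(13.5+gap)+[0,0,dz+78],phi
E
python3 - <<'E'
from push import *
W=[]
p,f=C(.185,14); W.append((p+[0,0,30],f,-1,None)); W.append((p,f,-1,1))
for a in np.linspace(.10,1.047,15): 
    p,f=C(a,0); W.append((p,f,-1,1))
for w in W[:4]+W[-1:]: print(w)
plan(W+[W[-1]]*2)
E
```

```text
(array([489.80113513, -80.66941609, 197.89126132]), np.float64(-70.56208775473795), -1, None)
(array([489.80113513, -80.66941609, 167.89126132]), np.float64(-70.56208775473795), -1, 1)
(array([493.96397499, -83.59772613, 167.53752761]), np.float64(-76.26040800175429), -1, 1)
(array([494.29694546, -91.77580655, 167.78229353]), np.float64(-71.72116693280734), -1, 1)
(array([ 539.28954057, -181.12836857,  194.84756491]), np.float64(-19.100570800974765), -1, 1)
19 [[[2.71, -0.01, -0.08], 0.01, -1], [[5.71, -0.01, -0.08], 0.01, -1], [[5.74, 0.41, -0.38], 0.109, -1], [[5.72, 1.19, -0.13], 0.03, -1], [[5.67, 1.99, 0.07], -0.049, -1], [[5.58, 2.79, 0.23], -0.126, -1], [[5.48, 3.6, 0.33], -0.203, -1], [[5.34, 4.41, 0.39], -0.278, -1], [[5.17, 5.22, 0.4], -0.352, -1], [[4.99, 6.02, 0.35], -0.424, -1], [[4.77, 6.81, 0.26], -0.495, -1], [[4.53, 7.59, 0.11], -0.564, -1], [[4.27, 8.35, -0.08], -0.632, -1], [[3.98, 9.09, -0.32], -0.698, -1], [[3.68, 9.8, -0.6], -0.763, -1], [[3.35, 10.48, -0.93], -0.826, -1], [[3.01, 11.13, -1.3], -0.889, -1], [[3.01, 11.13, -1.3], -0.889, -1], [[3.01, 11.13, -1.3], -0.889, -1]]
```

Call:
{"name": "move_arm", "arguments": {"moves": [[[2.7,0,-0.1],0.01,-1],[[5.7,0,-0.1],0.01,-1],[[5.74,0.4,-0.38],0.1,-1],[[5.72,1.2,-0.13],0.03,-1],[[5.67,2,0.07],-0.05,-1],[[5.58,2.8,0.23],-0.126,-1],[[5.48,3.6,0.33],-0.2,-1],[[5.34,4.4,0.39],-0.278,-1],[[5.17,5.2,0.4],-0.352,-1],[[5,6,0.35],-0.424,-1],[[4.77,6.8,0.26],-0.495,-1],[[4.53,7.6,0.11],-0.564,-1],[[4.27,8.35,-0.08],-0.632,-1],[[3.98,9.1,-0.32],-0.698,-1],[[3.68,9.8,-0.6],-0.763,-1],[[3.35,10.48,-0.93],-0.826,-1],[[3.01,11.13,-1.3],-0.889,-1],[[3.01,11.13,-1.3],-0.889,-1],[[3.01,11.13,-1.3],-0.889,-1]]}}

```text
time_s: 3.82
ee_pos: [537.8, -182.1, 194.6]
ee_rot: [-56.8, 89.9, -166.0]
force: [-4.5, -1.7, -0.3]
gripper_width: 0.3
```

```bash
python3 - <<'E'
from h import *
for n,(x,y,w,h,s) in dict(side=(280,130,130,100,6),top=(290,150,90,110,5)).items():
    crop(viewer.grab_frame(n),x,y,w,h,s,f'pics/{n}2.png')
s=status.state(); print(s['time_s'],s['ee_pos'],s['force'],getcmd())
E
```

```text
3.925 [ 537.96404379 -181.76205464  194.64360669] [-4.25073287 -1.73386265  0.09567009] {'p': [539.2857210121125, -181.16384352663925, 194.876], 'phi': -19.079503004141678}
```

View pics/side2.png

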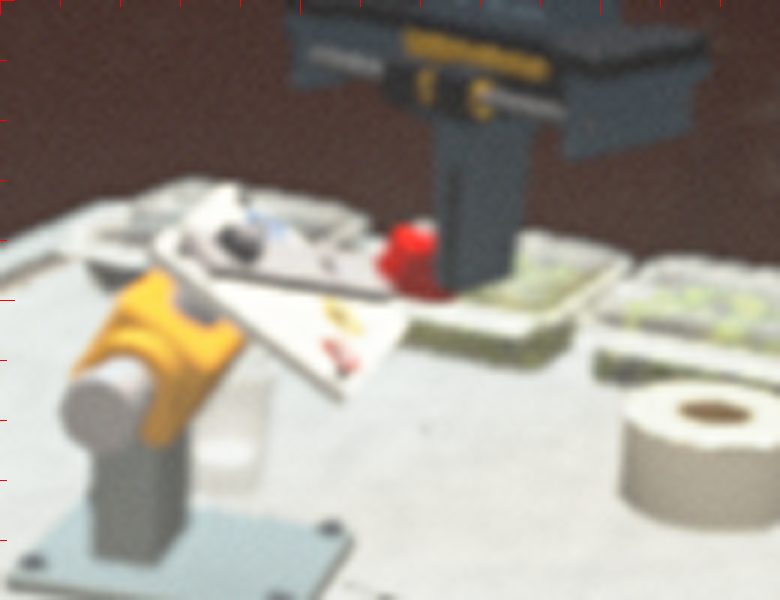

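View pics/top2.png

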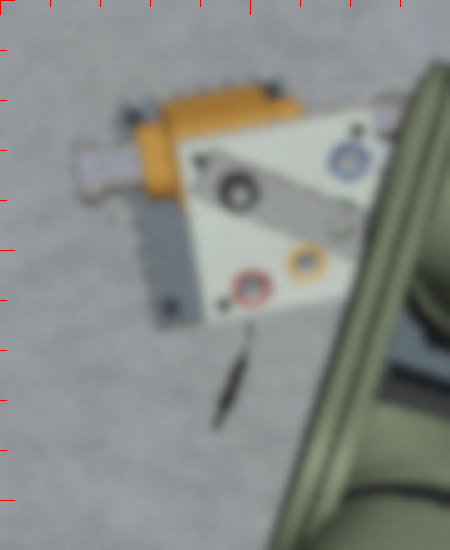

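```bash
python3 - <<'E'
from push import *
p=np.array(getcmd()['p']); n=np.array([np.cos(np.radians(161)),np.sin(np.radians(161)),0])
q=p+n*20
plan([(q,-19,-1,1),(q+[-20,10,60],-19,-1,1),([534,200,240],-83,1,None),([534,200,200],-83,1,1),([534,200,200],-83,1,2)])
E
```

```text
13 [[[0.0, -2.0, 0.0], -0.001, -1], [[-3.0, -3.11, -0.14], -0.001, -1], [[-6.0, -4.22, -0.29], -0.001, -1], [[-5.79, -5.47, -5.37], 0.158, 1], [[-5.57, -6.71, -10.45], 0.318, 1], [[-5.36, -7.96, -15.53], 0.477, 1], [[-5.15, -9.21, -20.61], 0.637, 1], [[-4.94, -10.46, -25.69], 0.796, 1], [[-4.72, -11.71, -30.77], 0.956, 1], [[-4.51, -12.96, -35.85], 1.116, 1], [[-0.51, -12.96, -35.85], 1.116, 1], [[-0.51, -12.96, -35.85], 1.116, 1], [[-0.51, -12.96, -35.85], 1.116, 1]]
```

Call:
{"name": "move_arm", "arguments": {"moves": [[[0,-2,0],0,-1],[[-3,-3.1,-0.15],0,-1],[[-6,-4.2,-0.3],0,-1],[[-5.8,-5.5,-5.4],0.158,1],[[-5.6,-6.7,-10.4],0.318,1],[[-5.4,-8,-15.5],0.477,1],[[-5.2,-9.2,-20.6],0.637,1],[[-5,-10.5,-25.7],0.796,1],[[-4.7,-11.7,-30.8],0.956,1],[[-4.5,-12.96,-35.85],1.116,1],[[-0.51,-12.96,-35.85],1.116,1],[[-0.51,-12.96,-35.85],1.116,1]]}}

```text
time_s: 5.42
ee_pos: [532.8, 200.5, 197.8]
ee_rot: [6.9, 89.8, -166.1]
force: [0.2, -0.1, 0.5]
gripper_width: 87.4
```

```bash
python3 - <<'E'
from h import *
a=viewer.grab_frame('top'); b=viewer.grab_frame('side')
cv2.imwrite('pics/full3s.png',b[:,:,::-1]);cv2.imwrite('pics/full3t.png',a[:,:,::-1])
crop(a,300,160,80,80,7,'pics/top3v.png'); crop(b,270,150,110,90,7,'pics/side3v.png'); crop(b,220,130,130,170,4,'pics/side3p.png')
s=status.state(); print(s['time_s'],s['ee_pos'],s['ee_rot'],s['force'],getcmd())
E
```

```text
5.525 [534.63927663 200.11946018 200.75824685] [-162.11798154   89.89381822   24.83034591] [ 1.37942024  0.41008844 -0.23450255] {'p': [533.991598751844, 200.00591166059138, 199.976], 'phi': -83.02159294074156}
```

View pics/top3v.png

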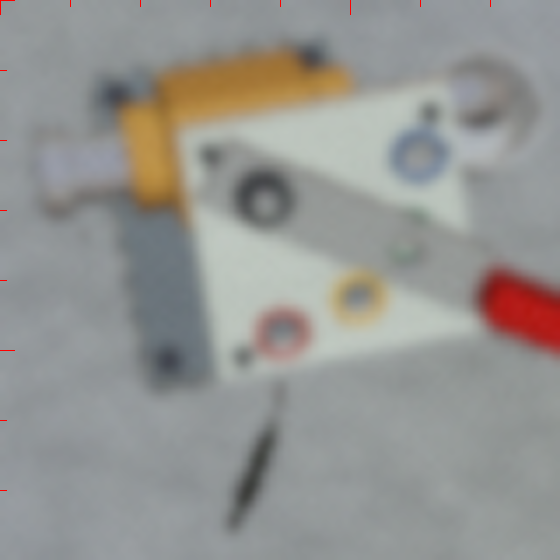

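View pics/side3v.png

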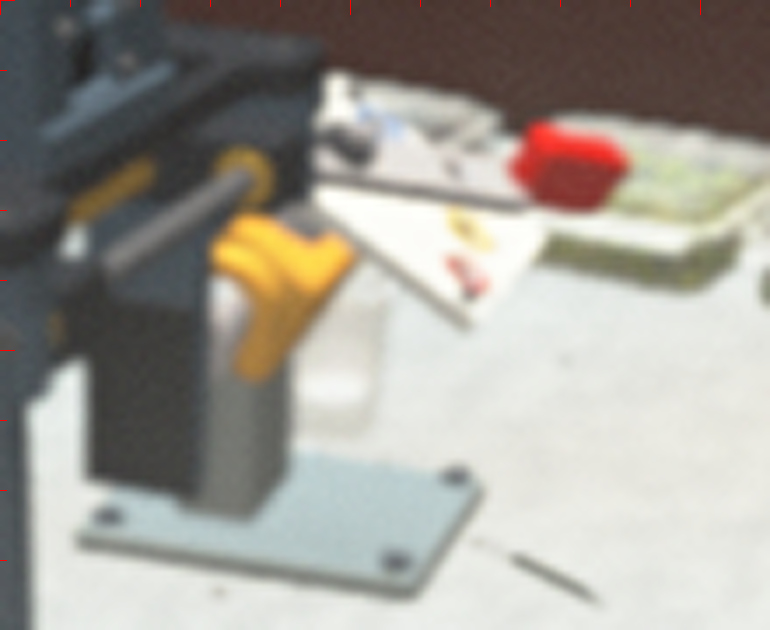

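View pics/side3p.png

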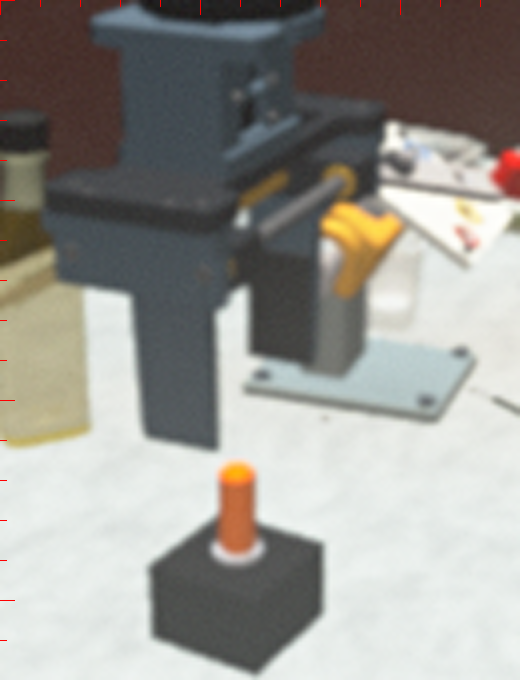

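View pics/full3t.png

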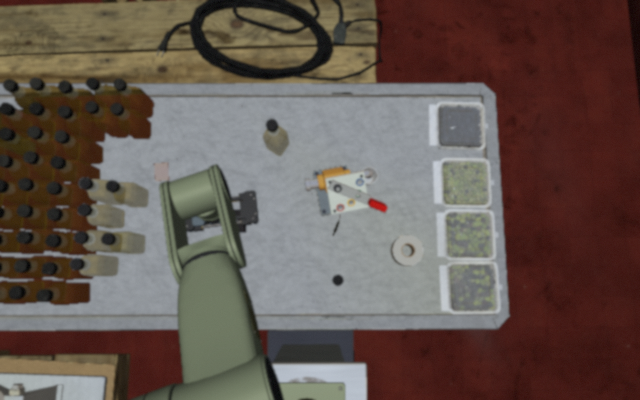

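```bash
python3 - <<'E'
from h import *
b=cv2.imread('pics/full3t.png'); x,y,yaw=612.7,-79.7,.122
t=np.linspace(0,2*np.pi,25)[:-1]
x0,y0,w,h,s=325,170,70,50,11
c=cv2.resize(b[y0:y0+h,x0:x0+w],None,fx=s,fy=s,interpolation=cv2.INTER_CUBIC)
cv2.imwrite('pics/t3raw.png',c)
def d(P,col):
    q=(proj('top',P)-[x0,y0]+.5)*s-.5; cv2.polylines(c,[np.round(q).astype(int)],True,col,1); return q
l=1.047
d(vp(x,y,yaw,hole(1.047)+np.c_[6*np.cos(t),6*np.sin(t),0*t]),(255,0,255))
for a,col in((1.047,(255,0,0)),):
    print(d(vp(x,y,yaw,np.array([-60,0,9])+np.c_[6*np.cos(t),6*np.sin(t),0*t],a),col).mean(0))
    d(vp(x,y,yaw,[[-90,9,31],[-90,-9,31],[-140,-9,31],[-140,9,31]],a),col)
    d(vp(x,y,yaw,[[-90,13,9],[-90,-13,9],[10,-13,9],[10,13,9]],a),col)
cv2.imwrite('pics/t3o.png',c)
E
```

```text
[370.3828948  272.21781449]
```

View pics/t3o.png

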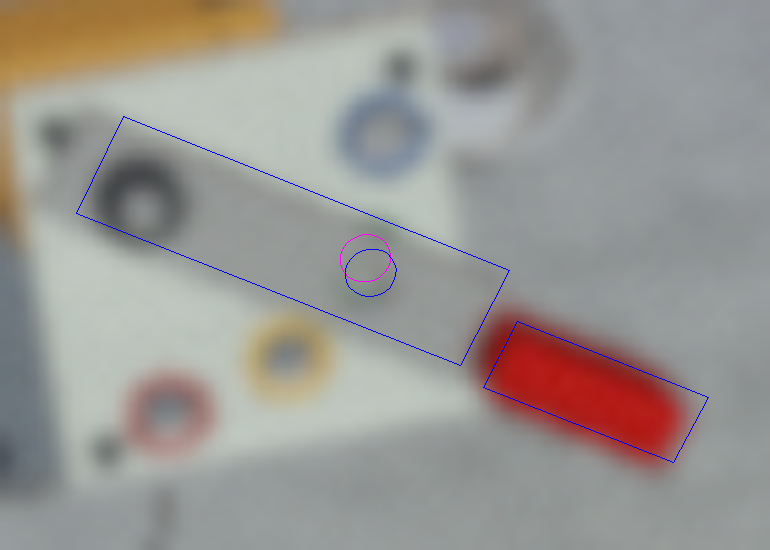

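View pics/t3raw.png

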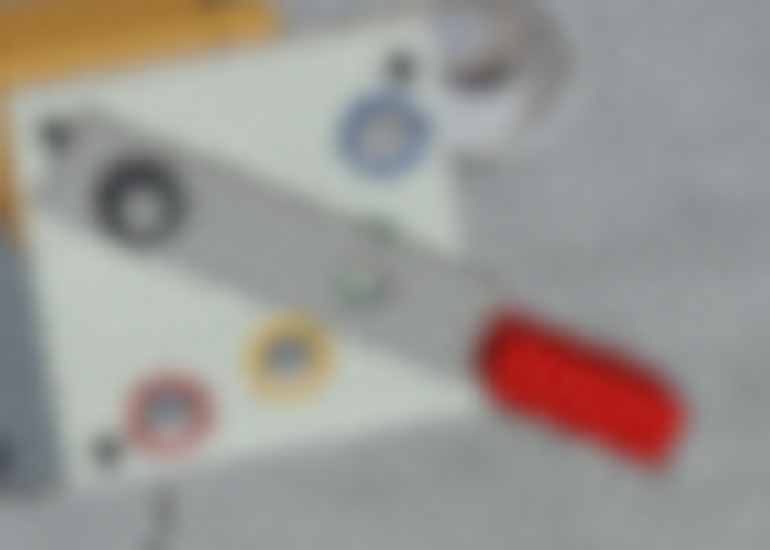

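```bash
cat >> h.py <<'E'
def redc(im,box):
    x0,y0,x1,y1=box; c=im[y0:y1,x0:x1].astype(float); wgt=np.clip((c[...,0]-np.maximum(c[...,1],c[...,2])-15)/100,0,1)
    v,u=np.mgrid[y0:y1,x0:x1]; m=wgt.sum(); mu=np.array([(wgt*u).sum(),(wgt*v).sum()])/m
    d=np.stack([u-mu[0],v-mu[1]],-1).reshape(-1,2); C=(wgt.reshape(-1,1)*d).T@d/m
    e,V=np.linalg.eigh(C); return mu,np.degrees(np.arctan2(V[1,1],V[0,1]))%180,m
def model(n,x,y,yaw,a):
    B=[[-115+i*25,j*9,z] for i in(-1,1) for j in(-1,1) for z in(1,31)]
    q=proj(n,vp(x,y,yaw,B,a)).astype(np.float32); S=16
    h=cv2.convexHull(q); m=np.zeros((400,640),np.uint8)
    M=cv2.moments(h); mu=np.array([M['m10'],M['m01']])/M['m00']
    ang=.5*np.degrees(np.arctan2(2*M['mu11'],M['mu20']-M['mu02'])); return mu,ang%180,M['m00']
E
python3 - <<'E'
from h import *
x,y,yaw=612.7,-79.7,.122
rd=lambda f:cv2.imread(f)[:,:,::-1]
for n,f,box in (('top','pics/top0.png',(338,210,360,242)),('top','pics/full3t.png',(362,193,395,218)),('side','pics/side0.png',(345,180,375,210)),('side','pics/full3s.png',(338,163,365,183))):
    print(f,redc(rd(f),box))
for a in (.17,.185,.2): print(a,model('top',x,y,yaw,a),model('side',x,y,yaw,a))
for a in (.98,1.0,1.02,1.047): print(a,model('top',x,y,yaw,a),model('side',x,y,yaw,a))
E
```

```text
pics/top0.png (array([349.4916394, 227.717012 ]), np.float64(72.56593107615524), np.float64(110.04000000000002))
pics/full3t.png (array([377.41035482, 205.07704562]), np.float64(24.879720438662787), np.float64(138.1))
pics/side0.png (array([358.92624247, 193.77240391]), np.float64(35.38072552647881), np.float64(202.42000000000002))
pics/full3s.png (array([350.36595492, 172.64071767]), np.float64(3.7787861533452656), np.float64(134.88))
0.17 (array([348.63481488, 226.04416546]), np.float64(73.99336099920286), 154.5880560753867) (array([357.73113753, 194.35121346]), np.float64(33.065963250147426), 293.2008555033244)
0.185 (array([349.24186203, 225.8683423 ]), np.float64(73.16123935575978), 154.60769941960461) (array([357.82200715, 194.0566379 ]), np.float64(32.61955384098048), 292.93428244208917)
0.2 (array([349.87072137, 225.67664349]), np.float64(72.33147887665582), 155.75638876785524) (array([357.90394666, 193.75726077]), np.float64(32.173397785850376), 292.6179398915265)
0.98 (array([376.25335902, 205.41991503]), np.float64(28.494541029338038), 210.10537653393112) (array([350.95742552, 173.7927638 ]), np.float64(179.5486675593272), 225.75854830816388)
1.0 (array([376.6946413 , 204.68381446]), np.float64(27.361967773448814), 211.1424741835799) (array([350.5278092 , 173.22286955]), np.float64(178.1489042093463), 223.1516202914063)
1.02 (array([377.12108538, 203.93991769]), np.float64(26.229348442584932), 212.15526910149492) (array([350.08784451, 172.65270673]), np.float64(176.70734326898383), 220.5161266697105)
1.047 (array([377.67287566, 202.92375871]), np.float64(24.70042083133468), 213.48276873514988) (array([349.47773935, 171.88283264]), np.float64(174.69633117278218), 216.91488660359755)
```

```bash
python3 - <<'E'
from h import *
x,y,yaw=612.7,-79.7,.122
f=lambda n,a,h: proj(n,vp(x,y,yaw,[[-115,0,h],[-90,0,h],[-140,0,h]],a))
for a in (.17,.185,.2,.98,1.0,1.02,1.047):
    q=f('top',a,31); d=q[2]-q[1]; print(a,q[0].round(2),np.degrees(np.arctan2(d[1],d[0])).round(2))
# refine rings by colour centroid in original top
im=cv2.imread('pics/full3t.png')[:,:,::-1].astype(float)
im0=cv2.imread('pics/top0.png')[:,:,::-1].astype(float)
def ring(I,c,ref,r=5.5):
    v,u=np.mgrid[0:400,0:640]; 
    w=ref(I); m=(np.hypot(u-c[0],v-c[1])<r); w=np.clip(w,0,None)*m
    return (w*u).sum()/w.sum(),(w*v).sum()/w.sum()
blue=lambda I:I[...,2]-I[...,0]-8; yel=lambda I:I[...,0]-I[...,2]-15; red=lambda I:I[...,0]-I[...,1]-15
grn=lambda I:I[...,1]-.5*(I[...,0]+I[...,2])-6
print('blue',ring(im0,(359.4,181.8),blue),'green',ring(im0,(358,193.1),grn),'yel',ring(im0,(350.7,202.3),yel),'red',ring(im,(340.2,207.2),red),'blue',ring(im,(359.4,181.8),blue),'yel',ring(im,(350.7,202.3),yel))
E
```

```text
0.17 [349.35 228.54] 73.99
0.185 [349.99 228.35] 73.06
0.2 [350.62 228.16] 72.13
0.98 [377.26 207.69] 25.33
1.0 [377.71 206.94] 24.2
1.02 [378.14 206.19] 23.06
1.047 [378.69 205.17] 21.54
blue (np.float64(359.47750362844704), np.float64(181.5921625544267)) green (np.float64(357.9809750297265), np.float64(192.92627824019024)) yel (np.float64(350.7059264816204), np.float64(202.0907726931733)) red (np.float64(339.93266832917703), np.float64(207.13965087281795)) blue (np.float64(359.5040322580645), np.float64(181.58736559139786)) yel (np.float64(350.81870092790865), np.float64(201.97715917201998))
```

```bash
python3 - <<'E'
from h import *
T=np.array([(359.49,181.59),(357.98,192.93),(350.75,202.05),(339.93,207.14)])
Hs=np.array([hole(a) for a in np.radians([90,60,30,0])])
f=lambda p:(proj('top',vp(*p,Hs))-T).ravel()
o=least_squares(f,[612,-79,.13]); print(o.x,o.fun.round(2))
# scale check: radius free / height free
g=lambda p:(proj('top',vp(*p[:3],Hs*p[4])+[0,0,p[3]])-T).ravel()
o2=least_squares(lambda p:np.r_[g(p),(p[3])/20,(p[4]-1)/.1],[612,-79,.13,0,1]); print(o2.x,o2.fun.round(2))
# lever direction using top-surface edges; compare angle
for a in (.96,.98,1.0,1.02,1.047):
    q=proj('top',vp(*o.x,[[-115,0,31],[-90,0,31],[-140,0,31],[-60,0,9]],a)); d=q[2]-q[1]; print(a,q[0].round(2),np.degrees(np.arctan2(d[1],d[0])).round(2),'hole',q[3].round(2))
print('green exact', vp(*o.x,hole(np.pi/3)))
E
```

```text
[ 6.09227078e+02 -7.91015775e+01  1.90323402e-01] [-0.    0.03 -0.04 -0.07  0.03  0.08  0.   -0.05]
[ 6.09246568e+02 -7.90619604e+01  1.90318252e-01  3.04323972e-02
  1.00095051e+00] [ 0.01  0.02 -0.03 -0.07  0.03  0.09 -0.01 -0.04  0.    0.01]
0.96 [378.05 207.01] 22.63 hole [357.72 195.92]
0.98 [378.47 206.24] 21.49 hole [357.92 195.52]
1.0 [378.86 205.47] 20.35 hole [358.12 195.12]
1.02 [379.24 204.7 ] 19.21 hole [358.31 194.71]
1.047 [379.73 203.64] 17.68 hole [358.56 194.16]
green exact [[ 594.08265054 -134.93627211  124.08983968]]
```

```bash
sed -i 's/^x,y,yaw=.*/x,y,yaw=609.2,-79.1,.190/' push.py; python3 - <<'E'
from push import *
p=np.array([537.96,-181.76,194.64]); A=axes(np.radians(-19.1)); 
# plan: column rectangle corners on pushing side; signed distance to lever top edge line (either edge endpoints)
for a in (.9,.92,.94,.96,.98,1.0,1.02):
    E=vp(x,y,yaw,[[-90,9,31],[-140,9,31],[-140,9,1]],a); l=(E-p)@A  # tool coords
    print(a,l.round(1).tolist())
for n in (8,): print(C(1.047))
E
```

```text
0.9 [[61.8, 5.7, -29.2], [78.3, 2.4, 17.9], [103.7, 16.2, 9.9]]
0.92 [[61.1, 7.3, -28.7], [77.1, 4.9, 18.6], [102.6, 18.7, 10.7]]
0.94 [[60.4, 8.8, -28.2], [76.0, 7.4, 19.3], [101.4, 21.2, 11.3]]
0.96 [[59.6, 10.4, -27.7], [74.9, 9.9, 19.9], [100.3, 23.6, 12.0]]
0.98 [[58.9, 12.0, -27.3], [73.7, 12.3, 20.5], [99.1, 26.1, 12.5]]
1.0 [[58.2, 13.6, -26.9], [72.5, 14.8, 21.0], [97.9, 28.6, 13.0]]
1.02 [[57.4, 15.2, -26.6], [71.3, 17.3, 21.4], [96.7, 31.1, 13.5]]
(array([ 542.85101506, -185.28202156,  194.84756491]), np.float64(-15.204457794085187))
```

```bash
python3 - <<'E'
from push import *
p,f=C(.9,16)
W=[(p+[-20,10,65],f,-1,None),(p+[0,0,20],f,-1,1),(p,f,-1,1)]
for a in np.linspace(.88,1.085,6): W.append((*C(a),-1,1))
W+=[(*C(1.085),-1,2)]
print(C(1.085))
plan(W)
E
```

```text
(array([ 546.33230906, -187.55479635,  196.84115931]), np.float64(-13.228590973595033))
17 [[[-0.75, 5.02, 1.17], -0.15, -1], [[-1.5, 10.04, 2.34], -0.299, -1], [[-2.26, 15.06, 3.51], -0.449, -1], [[-3.01, 20.08, 4.68], -0.598, -1], [[-3.76, 25.1, 5.85], -0.748, -1], [[-4.51, 30.13, 7.02], -0.897, -1], [[-5.27, 35.15, 8.19], -1.047, -1], [[-0.77, 36.38, 6.33], -1.047, -1], [[1.23, 36.38, 6.33], -1.047, -1], [[1.32, 37.01, 5.09], -1.028, -1], [[1.14, 37.36, 4.79], -1.067, -1], [[0.94, 37.7, 4.48], -1.105, -1], [[0.74, 38.02, 4.16], -1.143, -1], [[0.53, 38.33, 3.83], -1.181, -1], [[0.31, 38.62, 3.48], -1.218, -1], [[0.31, 38.62, 3.48], -1.218, -1], [[0.31, 38.62, 3.48], -1.218, -1]]
```

Call:
{"name": "move_arm", "arguments": {"moves": [[[-0.8,5,1.2],-0.15,-1],[[-1.5,10,2.4],-0.3,-1],[[-2.3,15,3.5],-0.45,-1],[[-3,20,4.7],-0.6,-1],[[-3.8,25,5.9],-0.75,-1],[[-4.5,30,7],-0.9,-1],[[-5.3,35.1,8.2],-1.047,-1],[[-0.8,36.4,6.3],-1.047,-1],[[1.2,36.4,6.3],-1.047,-1],[[1.3,37,5.1],-1.03,-1],[[1.14,37.36,4.8],-1.067,-1],[[0.94,37.7,4.5],-1.105,-1],[[0.74,38,4.16],-1.143,-1],[[0.53,38.33,3.83],-1.181,-1],[[0.31,38.62,3.48],-1.218,-1],[[0.31,38.62,3.48],-1.218,-1],[[0.31,38.62,3.48],-1.218,-1]]}}

```text
time_s: 7.65
ee_pos: [547.0, -187.9, 198.3]
ee_rot: [80.0, 89.8, -23.3]
force: [-2.2, 0.5, 1.4]
gripper_width: 0.6
```

```bash
python3 - <<'E'
from push import *
s=status.state(); print(s['time_s'],s['ee_pos'],s['force'])
p=np.array(getcmd()['p']); n=np.array([np.cos(np.radians(166)),np.sin(np.radians(166)),0]); f=getcmd()['phi']
q=p+n*20
plan([(q,f,-1,1),(q+[-20,10,60],f,-1,1),([534,200,240],-80,1,None),([534,200,200],-80,1,1),([534,200,200],-80,1,1)])
E
```

```text
7.65 [ 546.96434108 -187.87981911  198.32227757] [-2.15301091  0.5106953   1.43678433]
13 [[[0.0, -2.0, -0.03], 0.0, -1], [[-3.0, -3.09, -0.28], 0.0, -1], [[-6.0, -4.18, -0.54], 0.0, -1], [[-5.79, -4.91, -5.15], 0.146, 1], [[-5.58, -5.65, -9.77], 0.291, 1], [[-5.37, -6.39, -14.38], 0.437, 1], [[-5.16, -7.13, -18.99], 0.583, 1], [[-4.95, -7.86, -23.61], 0.728, 1], [[-4.73, -8.6, -28.22], 0.874, 1], [[-4.52, -9.34, -32.83], 1.02, 1], [[-4.31, -10.08, -37.44], 1.165, 1], [[-0.31, -10.08, -37.44], 1.165, 1], [[-0.31, -10.08, -37.44], 1.165, 1]]
```

Call:
{"name": "move_arm", "arguments": {"moves": [[[0,-2,0],0,-1],[[-3,-3.1,-0.3],0,-1],[[-6,-4.2,-0.5],0,-1],[[-5.8,-4.9,-5.1],0.146,1],[[-5.6,-5.6,-9.8],0.291,1],[[-5.4,-6.4,-14.4],0.437,1],[[-5.2,-7.1,-19],0.583,1],[[-5,-7.9,-23.6],0.728,1],[[-4.7,-8.6,-28.2],0.874,1],[[-4.5,-9.3,-32.8],1.02,1],[[-4.3,-10.08,-37.44],1.165,1],[[-0.31,-10.08,-37.44],1.165,1],[[-0.31,-10.08,-37.44],1.165,1]]}}

```text
time_s: 9.28
ee_pos: [533.0, 200.2, 198.0]
ee_rot: [11.9, 89.8, -158.0]
force: [0.8, -0.4, 0.4]
gripper_width: 90.6
```

```bash
python3 - <<'E'
from push import *
a=viewer.grab_frame('top'); b=viewer.grab_frame('side')
cv2.imwrite('pics/full4s.png',b[:,:,::-1]);cv2.imwrite('pics/full4t.png',a[:,:,::-1])
print(redc(a,(362,193,395,218)),redc(b,(338,163,365,183)))
t=np.linspace(0,2*np.pi,25)[:-1]
x0,y0,w,h,s=325,170,70,50,11
c=cv2.resize(a[y0:y0+h,x0:x0+w,::-1],None,fx=s,fy=s,interpolation=cv2.INTER_CUBIC); raw=c.copy()
def d(P,col):
    q=(proj('top',P)-[x0,y0]+.5)*s-.5; cv2.polylines(c,[np.round(q).astype(int)],True,col,1); return q
d(vp(x,y,yaw,hole(1.047)+np.c_[6*np.cos(t),6*np.sin(t),0*t]),(255,0,255))
for A,col in((1.047,(255,0,0)),):
    print(d(vp(x,y,yaw,np.array([-60,0,9])+np.c_[6*np.cos(t),6*np.sin(t),0*t],A),col).mean(0))
    d(vp(x,y,yaw,[[-90,9,31],[-90,-9,31],[-140,-9,31],[-140,9,31]],A),col)
    d(vp(x,y,yaw,[[-90,13,9],[-90,-13,9],[10,-13,9],[10,13,9]],A),col)
cv2.imwrite('pics/t4o.png',c);cv2.imwrite('pics/t4r.png',raw)
s=status.state(); print(s['time_s'],s['ee_pos'],s['ee_rot'],s['force'],getcmd())
E
```

```text
(array([379.36322933, 200.98915629]), np.float64(19.04384779101585), np.float64(142.94)) (array([348.24847435, 169.59315904]), np.float64(170.17662627281936), np.float64(132.73))
[374.12670117 270.91049943]
9.375 [534.75326492 199.91438679 200.88339183] [-176.26764171   89.89096465   13.71314672] [-0.14060682  0.32763764  1.02416355] {'p': [533.9676687400054, 199.97227338409544, 199.976], 'phi': -79.9849166265482}
```

View pics/t4o.png

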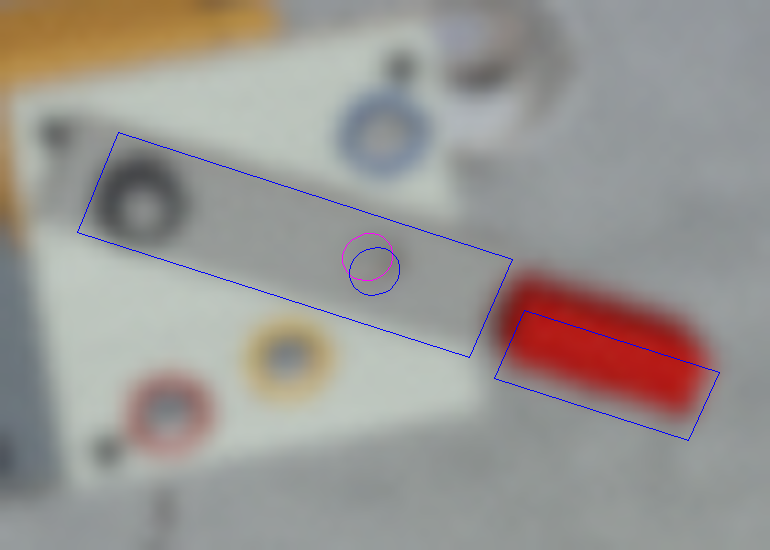

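View pics/t4r.png

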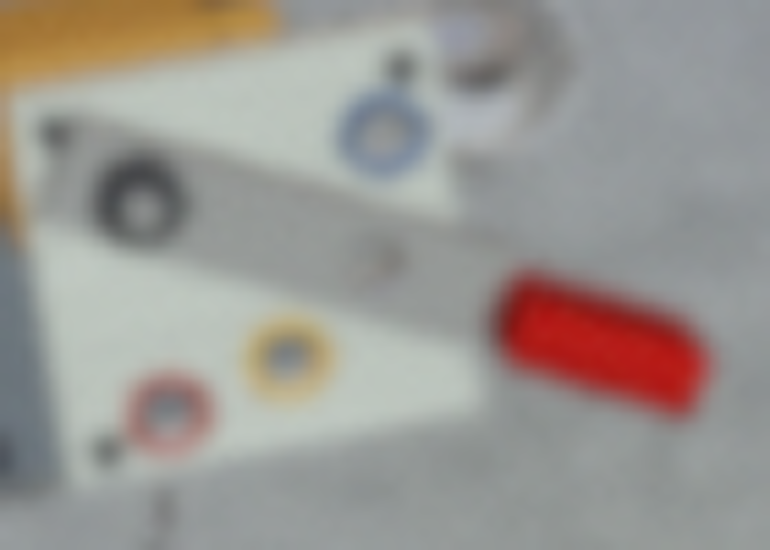

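```bash
python3 - <<'E'
from h import *
b=cv2.imread('pics/full4s.png'); c=b[225:305,240:320]; 
x0,y0,s=240,225,9
c=cv2.resize(c,None,fx=s,fy=s,interpolation=cv2.INTER_CUBIC); 
A=axes(np.radians(-80)); p=np.array([534.7,199.9,200.6])
F=p+np.array([[78,-59.1,-16],[78,-59.1,16],[78,-45.6,16],[60,-59.1,16],[60,-59.1,-16]])@A.T
t=np.linspace(0,2*np.pi,25)[:-1]; px,py=534,199.3
def d(P,col):
    q=(proj('side',P)-[x0,y0]+.5)*s-.5; cv2.polylines(c,[np.round(q).astype(int)],True,col,1); return q
print(d(F,(255,0,0)))
for r,z in((9,44),(9,86),(12,40)): d(np.c_[px+r*np.cos(t),py+r*np.sin(t),0*t+z],(255,0,255))
for z in(0,40): d([[px+i*30,py+j*30,z] for i,j in((1,1),(1,-1),(-1,-1),(-1,1))],(255,255,0))
cv2.imwrite('pics/s4o.png',c)
E
```

```text
[[149.19145902 138.30918105]
 [304.49249965 166.65717345]
 [334.61787164 135.62986551]
 [302.70838679  79.08898134]
 [145.9507173   51.73039112]]
```

View pics/s4o.png

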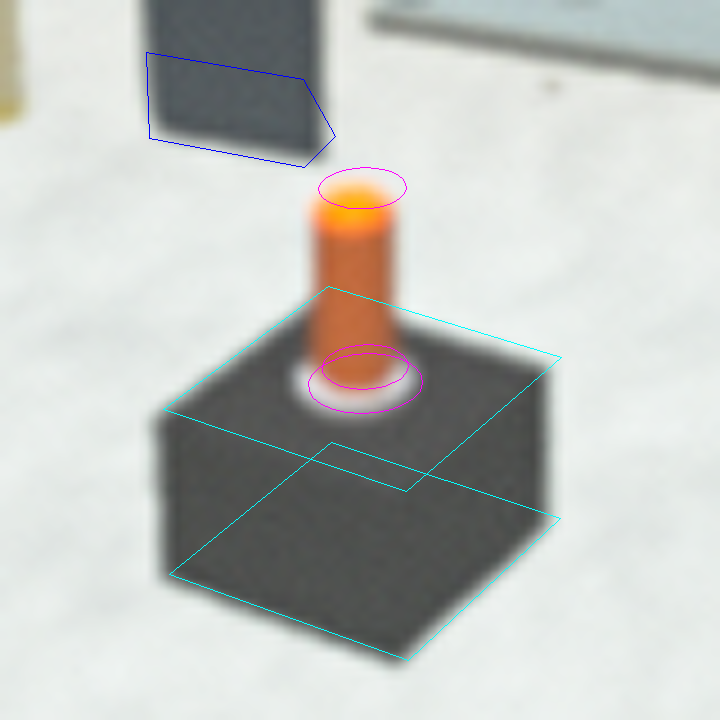

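```bash
python3 - <<'E'
from push import *
plan([([534.5,199.7,134],-79.1,1,3),([534.5,199.7,134],-79.1,1,1),([534.5,199.7,134],-79.1,-1,8)])
E
```

```text
12 [[[2.2, 0.01, -0.02], -0.005, 1], [[4.4, 0.02, -0.03], -0.01, 1], [[6.6, 0.04, -0.05], -0.015, 1], [[6.6, 0.04, -0.05], -0.015, 1], [[6.6, 0.04, -0.05], -0.015, -1], [[6.6, 0.04, -0.05], -0.015, -1], [[6.6, 0.04, -0.05], -0.015, -1], [[6.6, 0.04, -0.05], -0.015, -1], [[6.6, 0.04, -0.05], -0.015, -1], [[6.6, 0.04, -0.05], -0.015, -1], [[6.6, 0.04, -0.05], -0.015, -1], [[6.6, 0.04, -0.05], -0.015, -1]]
```

Call:
{"name": "move_arm", "arguments": {"moves": [[[2.2,0,0],-0.005,1],[[4.4,0,0],-0.01,1],[[6.6,0.04,-0.05],-0.015,1],[[6.6,0.04,-0.05],-0.015,1],[[6.6,0.04,-0.05],-0.015,-1],[[6.6,0.04,-0.05],-0.015,-1],[[6.6,0.04,-0.05],-0.015,-1],[[6.6,0.04,-0.05],-0.015,-1],[[6.6,0.04,-0.05],-0.015,-1],[[6.6,0.04,-0.05],-0.015,-1],[[6.6,0.04,-0.05],-0.015,-1],[[6.6,0.04,-0.05],-0.015,-1]], "force": 15}}

```text
time_s: 10.88
ee_pos: [534.5, 199.7, 133.9]
ee_rot: [32.5, 90.0, -136.6]
force: [-0.2, 0.0, 0.4]
gripper_width: 17.7
```

```bash
python3 - <<'E'
from h import *
b=viewer.grab_frame('side'); crop(b,230,190,90,115,6,'pics/side5.png')
s=status.state(); print(s['time_s'],s['ee_pos'],s['gripper_width'],s['force'],getcmd())
E
```

```text
10.925 [534.51523345 199.6516787  133.8574249 ] 17.63625327203893 [-0.14203991  0.03605995  0.47042287] {'p': [534.5296127133138, 199.66532229538205, 133.976], 'phi': -79.12547993385196}
```

View pics/side5.png

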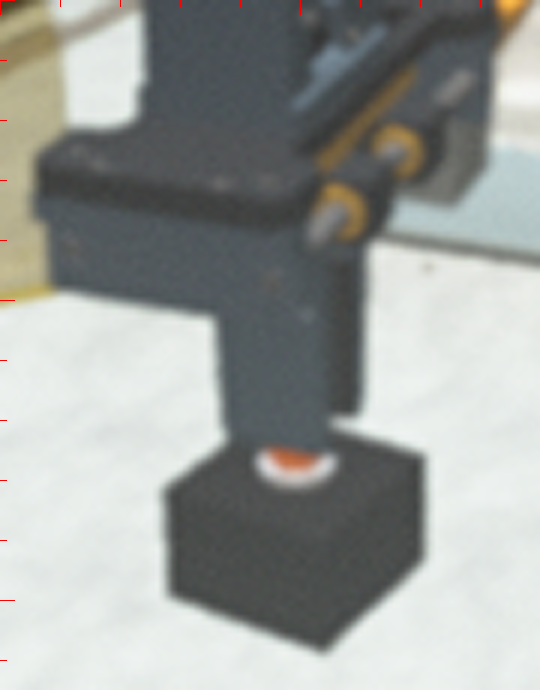

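```bash
python3 - <<'E'
from h import *
A=axes(np.radians(-79.1)); p=np.array([534.5,199.65,133.9])
def u(L): return ((proj('side',p+np.array(L,float)@A.T)-[230,190]+.5)*6-.5).round(1).tolist()
print('finger',u([[78,-22.5,-16],[78,-22.5,16],[78,-9,16]]),'flange',u([[92,0,0],[92,0,-3],[92,0,3]]), 'body',u([[0,-89,-38],[0,-89,38]]))
E
```

```text
finger [[223.5, 446.7], [320.3, 465.3], [337.3, 443.6]] flange [[301.2, 459.9], [292.4, 458.2], [310.0, 461.5]] body [[39.0, 300.0], [297.6, 345.6]]
```

```bash
python3 - <<'E'
from push import *
c=np.array([534.53,199.67,0]); ln=axes(np.radians(-79.1))[:,2]; print(ln)
def G(t,s=60): t=np.radians(t); return c+ln*(6-4*np.cos(t)+s*np.sin(t))+[0,0,40+4*np.sin(t)+s*np.cos(t)+60]
W=[(c+[0,0,160],-79.1,-1,3)]+[(G(t),-79.1,-1,1) for t in np.linspace(3,32.5,10)]+[(G(32.5),-79.1,-1,2)]
plan(W)
E
```

```text
[-0.98195871 -0.18909544 -0.        ]
15 [[[-0.87, -0.0, -0.0], -0.0, -1], [[-1.73, -0.0, -0.0], -0.0, -1], [[-2.6, -0.0, -0.0], -0.0, -1], [[-2.62, -0.0, 0.51], -0.0, -1], [[-2.61, -0.0, 0.86], -0.0, -1], [[-2.59, 0.0, 1.2], -0.0, -1], [[-2.54, 0.0, 1.54], -0.0, -1], [[-2.48, 0.0, 1.88], -0.0, -1], [[-2.39, 0.0, 2.21], -0.0, -1], [[-2.29, 0.0, 2.54], -0.0, -1], [[-2.17, 0.0, 2.87], -0.0, -1], [[-2.03, 0.0, 3.18], -0.0, -1], [[-1.88, 0.0, 3.49], -0.0, -1], [[-1.88, 0.0, 3.49], -0.0, -1], [[-1.88, 0.0, 3.49], -0.0, -1]]
```

Call:
{"name": "move_arm", "arguments": {"moves": [[[-0.9,0,0],0,-1],[[-1.7,0,0],0,-1],[[-2.6,0,0],0,-1],[[-2.62,0,0.5],0,-1],[[-2.61,0,0.86],0,-1],[[-2.6,0,1.2],0,-1],[[-2.54,0,1.54],0,-1],[[-2.48,0,1.88],0,-1],[[-2.4,0,2.2],0,-1],[[-2.3,0,2.54],0,-1],[[-2.17,0,2.87],0,-1],[[-2.03,0,3.18],0,-1],[[-1.88,0,3.49],0,-1],[[-1.88,0,3.49],0,-1]]}}

```text
time_s: 12.68
ee_pos: [499.8, 193.0, 152.5]
ee_rot: [8.2, 90.0, -160.9]
force: [2.2, 1.6, 0.6]
gripper_width: 17.8
```

```bash
python3 - <<'E'
from h import *
b=viewer.grab_frame('side'); crop(b,230,190,90,115,6,'pics/side6.png')
s=status.state(); print(s['time_s'],s['ee_pos'],s['gripper_width'],s['force'],s['torque'],getcmd())
E
```

```text
12.725 [499.86337556 192.99310578 152.52741569] 17.387435387949427 [ 1.2602932   1.79817101 -0.03348221] [ 0.2821083  -0.31425995  0.01632189] {'p': [500.2563222044383, 193.08113231526886, 152.776], 'phi': -79.12547993385196}
```

View pics/side6.png

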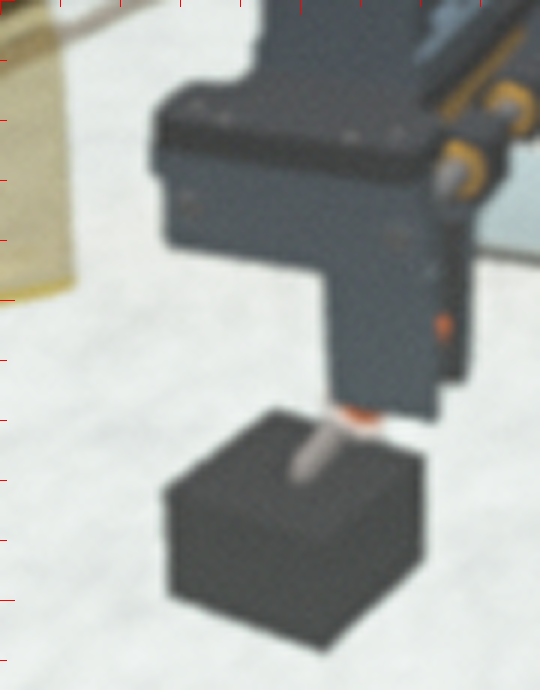

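```bash
cat >> push.py <<'E'
R=Rv(yaw); n=R[:,2]; green=vp(x,y,yaw,hole(np.pi/3))[0]
def ins(h,ex=0.,ey=0.,grip=68):  # TCP for pin tip h above plate along stem, lateral offsets in tilted plate axes
    return green+R@[ex,ey,h+grip]+[0,0,60]
E
python3 - <<'E'
from push import *
p=np.array(getcmd()['p']); q=p+25*n
print(n,green,ins(24,.9,-.5))
plan([(q,-79.1,-1,1),(q,-79.1,-1,1),(ins(40,.9,-.5)+[0,0,15],-79.1,-1,None),(ins(24,.9,-.5),-79.1,-1,1),(ins(24,.9,-.5),-79.1,-1,2)])
E
```

```text
[-0.52079483 -0.10015918  0.84778587] [ 594.0375165  -134.92979395  124.08983968] [ 546.96809823 -144.4913396   262.56344485]
12 [[[-2.12, 0.0, 1.33], -0.0, -1], [[-2.12, 0.0, 1.33], -0.0, -1], [[-3.79, 4.86, 1.51], -0.0, -1], [[-5.47, 9.72, 1.7], -0.0, -1], [[-7.14, 14.59, 1.88], -0.0, -1], [[-8.81, 19.45, 2.07], -0.0, -1], [[-10.49, 24.31, 2.26], -0.0, -1], [[-12.16, 29.17, 2.44], -0.0, -1], [[-13.84, 34.03, 2.63], -0.0, -1], [[-10.98, 34.03, 1.78], -0.0, -1], [[-10.98, 34.03, 1.78], -0.0, -1], [[-10.98, 34.03, 1.78], -0.0, -1]]
```

Call:
{"name": "move_arm", "arguments": {"moves": [[[-2.12,0,1.33],0,-1],[[-2.12,0,1.33],0,-1],[[-6,3,1.5],0,-1],[[-9,7,1.6],0,-1],[[-12,12,1.7],0,-1],[[-13.8,17,1.9],0,-1],[[-13.8,22.5,2.1],0,-1],[[-13.8,28.3,2.4],0,-1],[[-13.8,34.03,2.6],0,-1],[[-10.98,34.03,1.78],0,-1],[[-10.98,34.03,1.78],0,-1],[[-10.98,34.03,1.78],0,-1]], "force": 40}}

```text
time_s: 14.22
ee_pos: [546.8, -144.1, 262.5]
ee_rot: [-19.1, 89.9, 171.8]
force: [0.1, 0.1, 0.1]
gripper_width: 17.1
```

```bash
python3 - <<'E'
from push import *
b=viewer.grab_frame('side'); cv2.imwrite('pics/full7s.png',b[:,:,::-1])
x0,y0,w,h,s=290,115,85,75,9
c=cv2.resize(b[y0:y0+h,x0:x0+w,::-1],None,fx=s,fy=s,interpolation=cv2.INTER_CUBIC); cv2.imwrite('pics/s7r.png',c)
t=np.linspace(0,2*np.pi,25)[:-1]
s_=status.state(); p=s_['ee_pos']; Gp=p-[0,0,60]
def d(P,col):
    q=(proj('side',P)-[x0,y0]+.5)*s-.5; cv2.polylines(c,[np.round(q).astype(int)],True,col,1); return q
cir=lambda r:np.c_[r*np.cos(t),r*np.sin(t),0*t]
d(vp(x,y,yaw,hole(1.047)+cir(6)),(255,0,255)); d(vp(x,y,yaw,np.array([-60,0,9])+cir(6),1.087),(255,0,0))
for L,r in ((-68,1.5),(-61,4),(-34,12),(-30,12),(12,9)): d(Gp+L*n+cir(r)@R.T,(0,255,0))
cv2.imwrite('pics/s7o.png',c)
print(s_['time_s'],p,s_['gripper_width'],s_['force'],getcmd())
E
```

```text
14.275 [ 547.05296232 -143.92839157  263.05583838] 16.868873702623176 [-0.47629715  1.19796856  0.58411906] {'p': [546.9765307767744, -144.46612676256376, 262.576], 'phi': -79.12547993385196}
```

View pics/s7r.png

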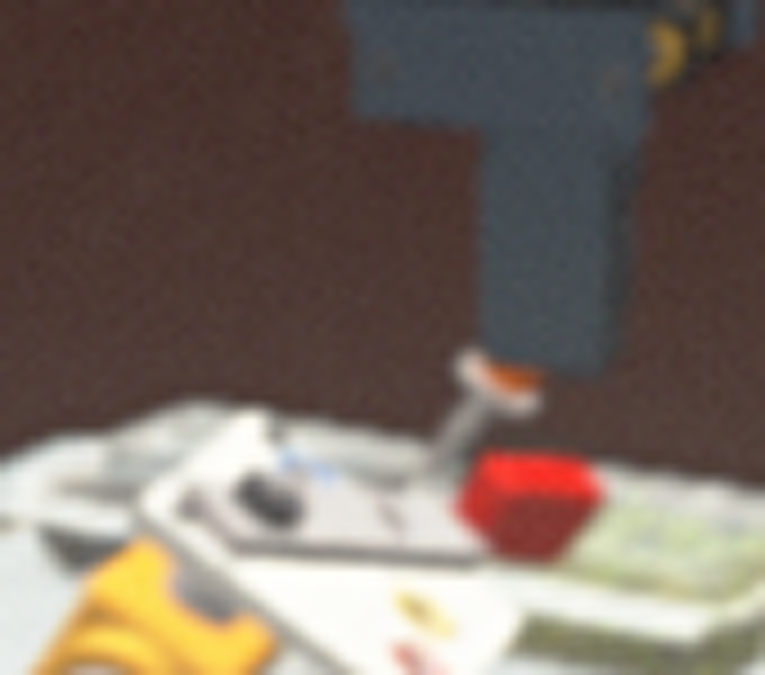

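View pics/s7o.png

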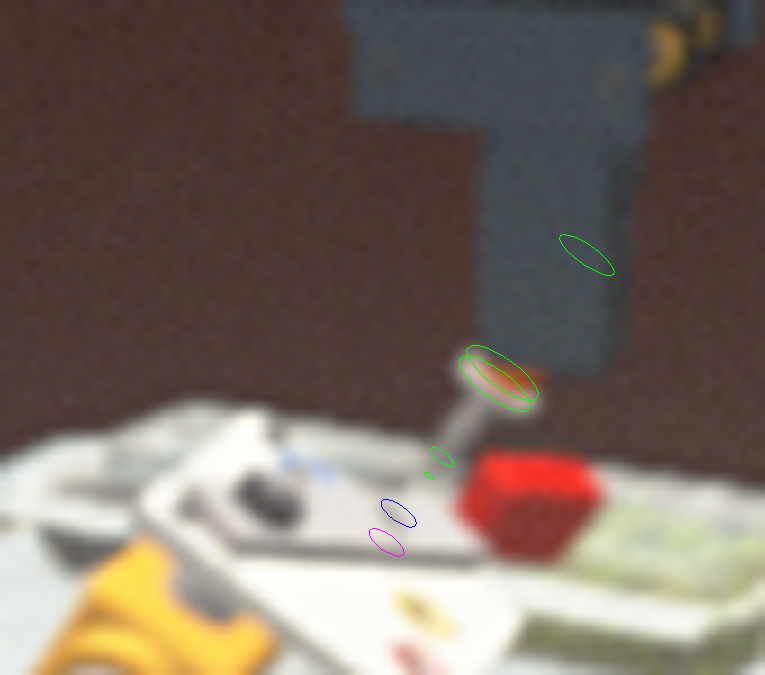

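```bash
python3 - <<'E'
from push import *
x0,y0,s=290,115,9
f=lambda P:((proj('side',P)-[x0,y0]+.5)*s-.5).round(1)
for d in (0,30,90): print(d,f(vp(x,y,yaw,hole(np.radians(d)))))
print('knob',f(vp(x,y,yaw,[[0,0,9],[0,0,14]])))
for a in (1.02,1.047,1.067,1.087,1.107): print(a,'leverhole',f(vp(x,y,yaw,[-60,0,9],a)),'handle', f(vp(x,y,yaw,[[-90,9,31],[-140,9,31],[-140,9,1],[-90,-9,31],[-140,-9,31]],a)).tolist())
g=green; print('jac px/mm', [ (f(g+R[:,i])-f(g))/9 for i in range(3)], f(g))
p=np.array([547.05,-143.93,263.0])-[0,0,60]
print('axis at h9', f(p-(68+15)*n), 'tip',f(p-68*n),'flange',f(p-34*n))
im=cv2.imread('pics/s7r.png'); c=cv2.resize(im[440:675,250:480],None,fx=3,fy=2.5,interpolation=cv2.INTER_CUBIC); cv2.imwrite('pics/s7z.png',c)
E
```

```text
0 [[421.9 660.2]]
30 [[427.  610.2]]
90 [[311.4 472.3]]
knob [[265.3 504.5]
 [274.9 490.7]]
1.02 leverhole [[406.2 522.1]] handle [[531.0, 493.5], [634.0, 507.9], [577.6, 582.5], [496.5, 453.4], [599.9, 469.1]]
1.047 leverhole [[403.1 518.4]] handle [[526.7, 488.1], [627.2, 499.8], [571.0, 574.3], [491.3, 448.0], [592.2, 460.9]]
1.067 leverhole [[400.7 515.6]] handle [[523.5, 484.1], [622.0, 493.7], [565.9, 568.2], [487.4, 443.9], [586.4, 454.9]]
1.087 leverhole [[398.3 512.9]] handle [[520.2, 480.1], [616.7, 487.7], [560.8, 562.1], [483.4, 439.9], [580.5, 448.9]]
1.107 leverhole [[395.9 510.1]] handle [[516.8, 476.1], [611.3, 481.6], [555.5, 556.0], [479.4, 435.9], [574.5, 442.9]]
jac px/mm [array([[-0.3       , -0.22222222]]), array([[-0.1       ,  0.11111111]]), array([[ 0.21111111, -0.28888889]])] [[386.1 541.8]]
axis at h9 [[399.9 515. ]] tip [[428.4 475.4]] flange [[494.2 383.6]]
```

View pics/s7z.png

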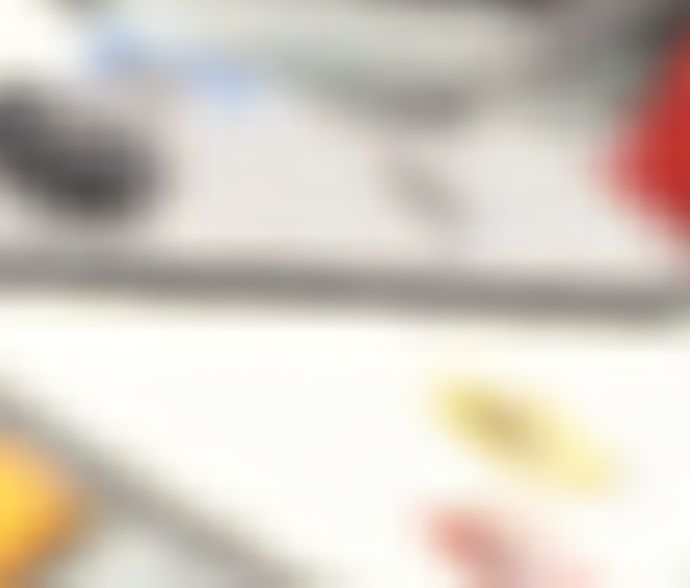

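```bash
python3 - <<'E'
from push import *
e=(1.7,-.6)
plan([(ins(20,*e),-79.1,-1,1),(ins(5,*e),-79.1,-1,5),(ins(5,*e),-79.1,-1,1)])
E
```

```text
7 [[[0.3, 0.01, -0.28], -0.0, -1], [[0.55, 0.01, -0.44], -0.0, -1], [[0.81, 0.01, -0.6], -0.0, -1], [[1.06, 0.01, -0.76], -0.0, -1], [[1.32, 0.01, -0.92], -0.0, -1], [[1.57, 0.01, -1.07], -0.0, -1], [[1.57, 0.01, -1.07], -0.0, -1]]
```

Call:
{"name": "move_arm", "arguments": {"moves": [[[0.3,0,-0.28],0,-1],[[0.55,0,-0.44],0,-1],[[0.8,0,-0.6],0,-1],[[1.06,0,-0.76],0,-1],[[1.3,0,-0.92],0,-1],[[1.57,0.01,-1.07],0,-1],[[1.57,0.01,-1.07],0,-1]]}}

```text
time_s: 15.15
ee_pos: [557.5, -142.5, 246.5]
ee_rot: [-22.0, 90.0, 168.8]
force: [0.0, 0.5, -0.5]
gripper_width: 17.2
```

```bash
cat > look.py <<'E'
from push import *
import sys
k=sys.argv[1]
b=viewer.grab_frame('side'); cv2.imwrite(f'pics/full{k}s.png',b[:,:,::-1])
x0,y0,w,h,s=290,115,85,75,9
c=cv2.resize(b[y0:y0+h,x0:x0+w,::-1],None,fx=s,fy=s,interpolation=cv2.INTER_CUBIC); cv2.imwrite(f'pics/s{k}r.png',c)
s_=status.state(); p=s_['ee_pos']
g=getcmd()
err=R.T@(p-np.array(g['p'])); ax=R.T@(p-[0,0,60]-green)
print('t',s_['time_s'],'pos',p.round(1),'w',round(s_['gripper_width'],2),'F world',s_['force'].round(1),'F plate axes',(R.T@s_['force']).round(1),'tau',s_['torque'].round(2))
print('lag plate axes',err.round(2),'pin axis offset ex,ey, tip h',ax.round(2)-[0,0,68])
E
python3 look.py 8
```

```text
t 15.2 pos [ 557.5 -142.6  246.7] w 17.09 F world [0.1 0.1 0.1] F plate axes [ 0.1  0.1 -0. ] tau [0.01 0.   0.03]
lag plate axes [-0.1  -0.01 -0.15] pin axis offset ex,ey, tip h [ 1.56 -0.59  4.87]
```

View pics/s8r.png

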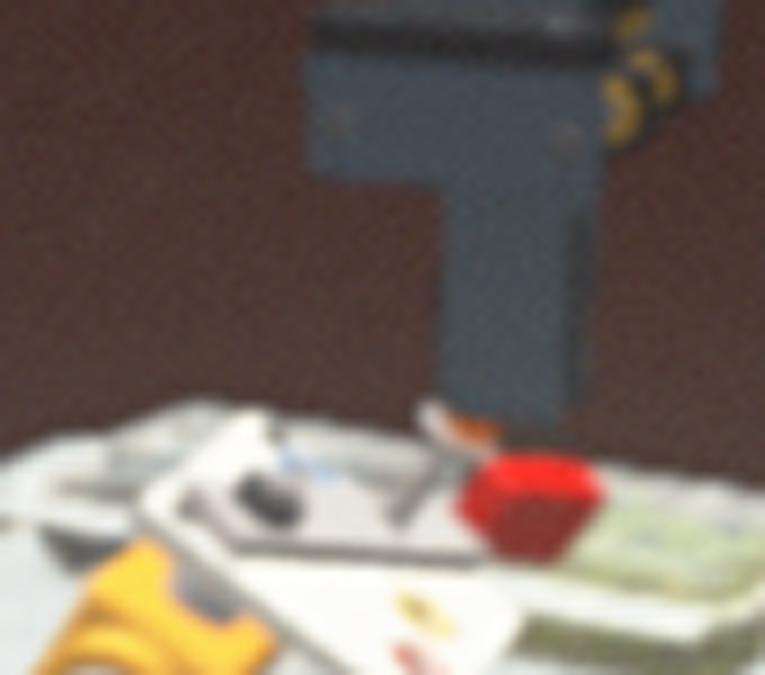

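```bash
python3 - <<'E'
from push import *
e=(1.6,-.6)
plan([(ins(-5,*e),-79.1,-1,5),(ins(-5,*e),-79.1,-1,1)])
E
```

```text
6 [[[0.17, 0.0, -0.11], -0.0, -1], [[0.34, 0.0, -0.21], -0.0, -1], [[0.51, 0.0, -0.32], -0.0, -1], [[0.68, 0.0, -0.42], -0.0, -1], [[0.85, 0.0, -0.53], -0.0, -1], [[0.85, 0.0, -0.53], -0.0, -1]]
```

Call:
{"name": "move_arm", "arguments": {"moves": [[[0.17,0,-0.11],0,-1],[[0.34,0,-0.21],0,-1],[[0.51,0,-0.32],0,-1],[[0.68,0,-0.42],0,-1],[[0.85,0,-0.53],0,-1],[[0.85,0,-0.53],0,-1]]}}

```text
time_s: 15.95
ee_pos: [562.7, -141.5, 238.1]
ee_rot: [-12.1, 90.0, 178.8]
force: [0.0, 0.4, -1.2]
gripper_width: 17.1
```

```bash
python3 look.py 9
```

```text
t 16.0 pos [ 562.7 -141.5  238.3] w 17.11 F world [ 0.5  0.4 -0.1] F plate axes [ 0.4  0.3 -0.4] tau [-0.03  0.09  0.05]
lag plate axes [-0.04  0.   -0.09] pin axis offset ex,ey, tip h [ 1.6  -0.58 -5.09]
```

View pics/s9r.png

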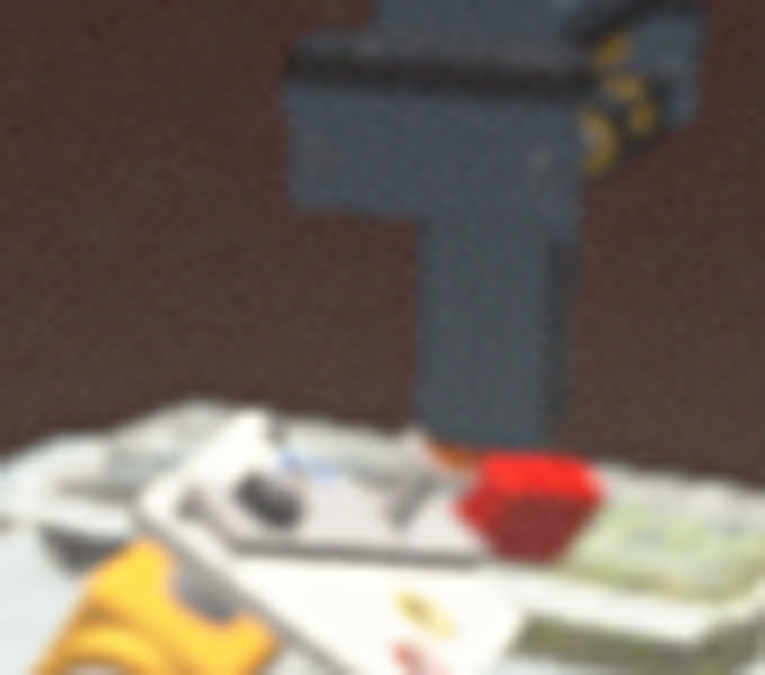

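Call:
{"name": "move_arm", "arguments": {"moves": [[[0.17,0,-0.11],0,-1],[[0.34,0,-0.21],0,-1],[[0.51,0,-0.32],0,-1],[[0.68,0,-0.42],0,-1],[[0.85,0,-0.53],0,-1],[[0.85,0,-0.53],0,-1]]}}

```text
time_s: 16.75
ee_pos: [567.9, -140.5, 229.6]
ee_rot: [-19.4, 90.0, 171.4]
force: [-0.5, -1.1, -1.5]
gripper_width: 17.0
```

```bash
python3 - <<'E'
from push import *
e=(1.6,-.6)
plan([(ins(-15,*e),-79.1,-1,5),(ins(-15,*e),-79.1,-1,1)])
E
python3 look.py 10
```

```text
6 [[[0.17, 0.0, -0.11], -0.0, -1], [[0.34, 0.0, -0.21], -0.0, -1], [[0.51, 0.0, -0.32], -0.0, -1], [[0.68, 0.0, -0.42], -0.0, -1], [[0.85, 0.0, -0.53], -0.0, -1], [[0.85, 0.0, -0.53], -0.0, -1]]
t 16.8 pos [ 567.9 -140.5  229.7] w 17.28 F world [ 0.3  0.5 -1.2] F plate axes [-0.3  0.4 -1.2] tau [ 0.    0.09 -0.01]
lag plate axes [-0.12  0.03 -0.17] pin axis offset ex,ey, tip h [  1.52  -0.55 -15.18]
```

View pics/s10r.png

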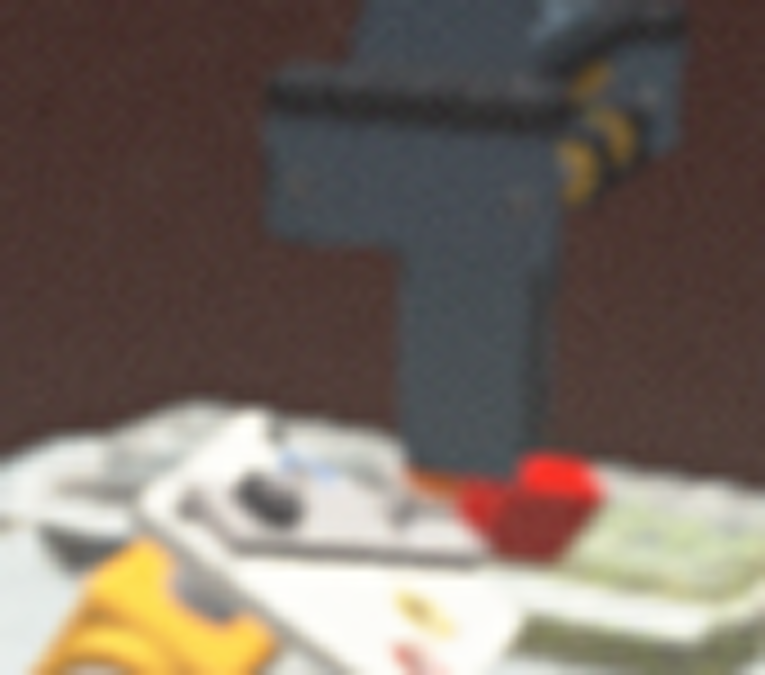

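```bash
python3 - <<'E'
from push import *
t=np.array([.866,-.5]); e=np.array([1.6,-.6])
W=[(ins(-15,*(e-t*k)),-79.1,-1,1) for k in (1,2,3,3.7)]
plan(W+[W[-1]])
E
```

```text
5 [[[0.05, -0.05, 0.08], -0.0, -1], [[0.09, -0.1, 0.15], -0.0, -1], [[0.14, -0.15, 0.22], -0.0, -1], [[0.17, -0.18, 0.28], -0.0, -1], [[0.17, -0.18, 0.28], -0.0, -1]]
```

Call:
{"name": "move_arm", "arguments": {"moves": [[[0.05,-0.05,0.08],0,-1],[[0.09,-0.1,0.15],0,-1],[[0.14,-0.15,0.22],0,-1],[[0.17,-0.18,0.28],0,-1],[[0.17,-0.18,0.28],0,-1]]}}

```text
time_s: 17.42
ee_pos: [565.4, -139.5, 228.6]
ee_rot: [152.0, 89.9, -17.1]
force: [2.1, -0.9, 0.9]
gripper_width: 17.1
```

```bash
python3 look.py 11
```

```text
t 17.475 pos [ 565.4 -139.5  228.6] w 17.59 F world [ 1.6 -1.3  1.1] F plate axes [ 1.8 -1.6  0.3] tau [-0.09 -0.4  -0.03]
lag plate axes [ 0.67 -0.3   0.06] pin axis offset ex,ey, tip h [ -0.97   0.92 -14.91]
```

View pics/s11r.png

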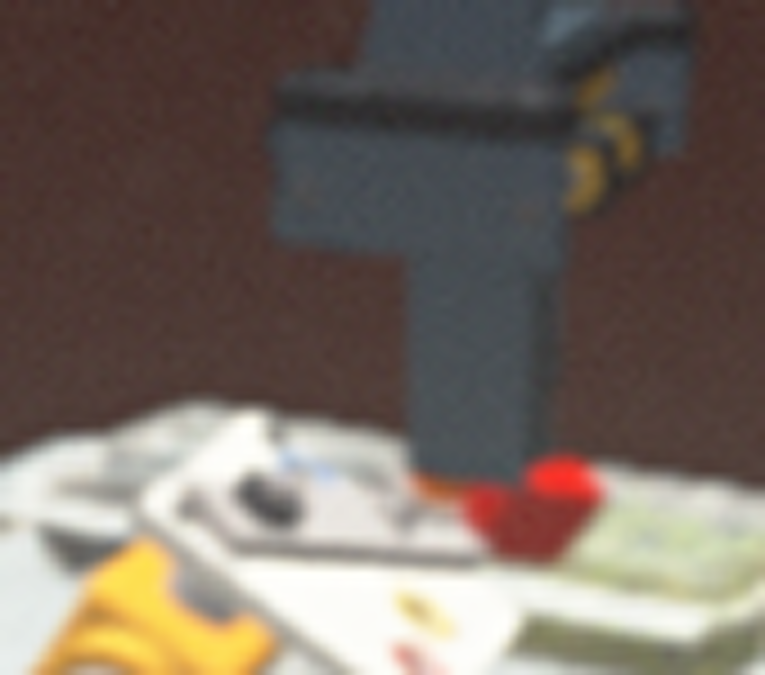

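```bash
python3 - <<'E'
from push import *
t=np.array([.866,-.5]); e=np.array([1.6,-.6])-3.7*t
W=[(ins(-15,*(e-t*k)),-79.1,-1,1) for k in (1,2,3)]
plan(W+[W[-1]])
E
```

```text
4 [[[0.05, -0.05, 0.07], -0.0, -1], [[0.09, -0.1, 0.14], -0.0, -1], [[0.14, -0.15, 0.22], -0.0, -1], [[0.14, -0.15, 0.22], -0.0, -1]]
```

Call:
{"name": "move_arm", "arguments": {"moves": [[[0.04,-0.05,0.07],0,-1],[[0.09,-0.1,0.15],0,-1],[[0.14,-0.15,0.22],0,-1],[[0.14,-0.15,0.22],0,-1]]}}

```text
time_s: 17.98
ee_pos: [563.5, -138.7, 227.6]
ee_rot: [150.2, 89.8, -18.9]
force: [4.0, -2.3, 3.3]
gripper_width: 16.9
```

```bash
python3 look.py 12; python3 - <<'E'
import cv2,numpy as np
a=cv2.imread('pics/s9r.png')[430:580,150:480];b=cv2.imread('pics/s12r.png')[430:580,150:480]
cv2.imwrite('pics/s12c.png',np.vstack([cv2.resize(a,None,fx=2,fy=1.9),cv2.resize(b,None,fx=2,fy=1.9)]))
E
```

```text
t 18.025 pos [ 563.6 -138.7  227.6] w 17.21 F world [ 4.6 -3.4  3.4] F plate axes [ 5.1 -4.2  0.8] tau [-0.52 -1.09 -0.13]
lag plate axes [ 1.35 -0.67  0.13] pin axis offset ex,ey, tip h [ -2.9    2.05 -14.86]
```

View pics/s12c.png

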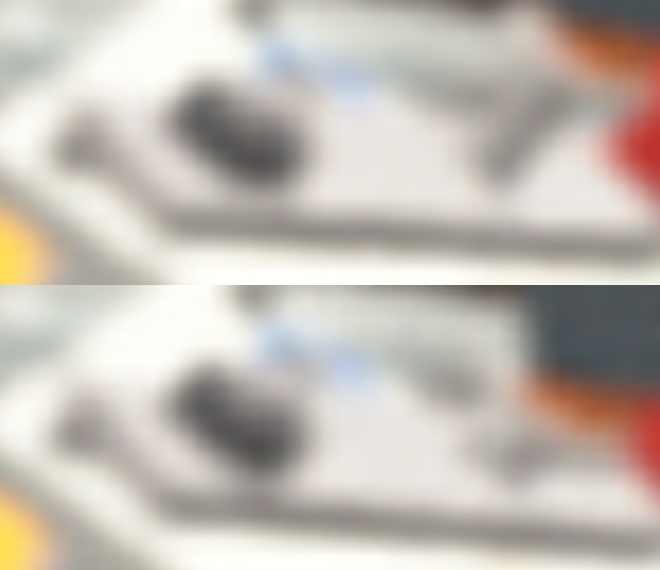

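```bash
python3 - <<'E'
from push import *
x0,y0,s=290,115,9
f=lambda P:((proj('side',P)-[x0,y0]+.5)*s-.5)
for a in (1.02,1.04,1.06,1.08,1.1):
    q=f(vp(x,y,yaw,[[0,13,5],[-88,13,5]],a)); sl=(q[1,1]-q[0,1])/(q[1,0]-q[0,0]); print(a,q.round(1).tolist(),'y@235',(q[0,1]+sl*(235-q[0,0])).round(1),'y@470',(q[0,1]+sl*(470-q[0,0])).round(1))
# measure band centre (darkest) in columns
for k in (9,10,11,12):
    im=cv2.imread(f'pics/s{k}r.png').astype(float).sum(2); 
    out=[]
    for u in range(260,450,10):
        col=im[530:590,u]; w=np.clip(620-col,0,None); out.append((u,530+(w*np.arange(60)).sum()/w.sum()))
    o=np.array(out); c=np.polyfit(o[:,0],o[:,1],1); print(k,np.polyval(c,[235,350,470]).round(1))
E
```

```text
1.02 [[282.4, 546.6], [484.7, 569.3]] y@235 541.3 y@470 567.6
1.04 [[283.0, 546.7], [481.9, 565.4]] y@235 542.1 y@470 564.2
1.06 [[283.7, 546.7], [479.0, 561.4]] y@235 543.1 y@470 560.7
1.08 [[284.3, 546.8], [476.0, 557.5]] y@235 544.0 y@470 557.1
1.1 [[284.9, 546.8], [473.0, 553.5]] y@235 545.0 y@470 553.4
9 [542.6 552.4 562.7]
10 [542.5 552.5 562.8]
11 [542.8 552.2 562. ]
12 [542.  553.7 566. ]
```

```bash
python3 - <<'E'
from push import *
plan([(ins(-15,0,0),-79.1,-1,3),(ins(-15,0,0),-79.1,-1,1),(ins(-23,0,0),-79.1,-1,4),(ins(-23,0,0),-79.1,-1,2)])
E
```

```text
10 [[[-0.07, 0.09, -0.12], -0.0, -1], [[-0.15, 0.18, -0.24], -0.0, -1], [[-0.22, 0.27, -0.36], -0.0, -1], [[-0.22, 0.27, -0.36], -0.0, -1], [[-0.06, 0.27, -0.47], -0.0, -1], [[0.11, 0.27, -0.57], -0.0, -1], [[0.28, 0.27, -0.68], -0.0, -1], [[0.45, 0.27, -0.78], -0.0, -1], [[0.45, 0.27, -0.78], -0.0, -1], [[0.45, 0.27, -0.78], -0.0, -1]]
```

Call:
{"name": "move_arm", "arguments": {"moves": [[[-0.07,0.09,-0.12],0,-1],[[-0.15,0.18,-0.24],0,-1],[[-0.22,0.27,-0.36],0,-1],[[-0.22,0.27,-0.36],0,-1],[[-0.06,0.27,-0.47],0,-1],[[0.11,0.27,-0.57],0,-1],[[0.28,0.27,-0.68],0,-1],[[0.45,0.27,-0.78],0,-1],[[0.45,0.27,-0.78],0,-1],[[0.45,0.27,-0.78],0,-1]]}}

```text
time_s: 19.27
ee_pos: [570.6, -139.4, 222.3]
ee_rot: [105.9, 90.0, -63.2]
force: [-0.2, -0.1, -0.1]
gripper_width: 17.0
```

```bash
python3 look.py 13
```

```text
t 19.325 pos [ 570.6 -139.5  222.3] w 16.74 F world [ 0.8 -0.4 -0.7] F plate axes [ 0.2 -0.6 -0.9] tau [-0.02 -0.    0.  ]
lag plate axes [ 0.03 -0.04  0.05] pin axis offset ex,ey, tip h [ 1.000e-02 -3.000e-02 -2.289e+01]
```

View pics/s13r.png

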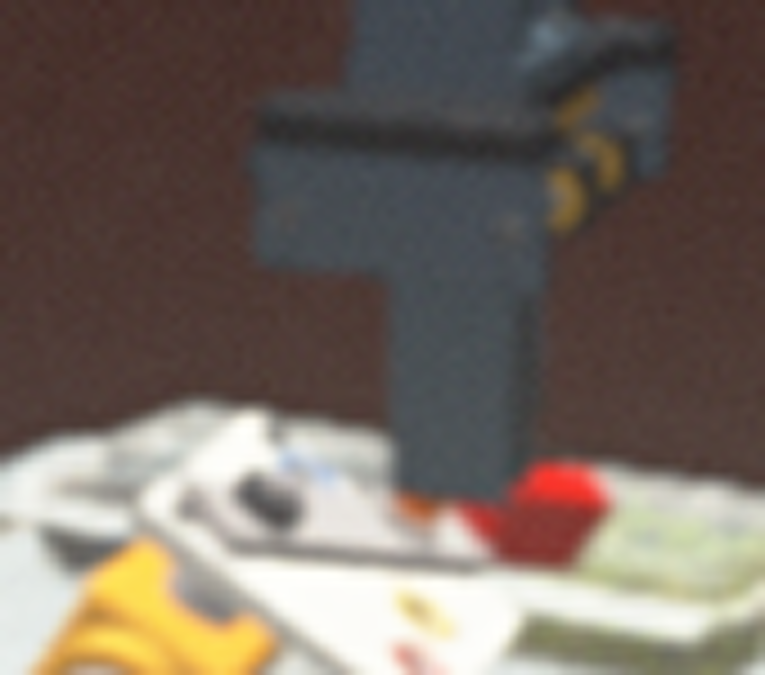

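Still force-free at 23 mm below the plate face; press on until the flange seats.

```bash
python3 - <<'E'
from push import *
plan([(ins(-27,0,0),-79.1,-1,4),(ins(-27,0,0),-79.1,-1,2)])
E
```

```text
6 [[[0.09, 0.0, -0.05], -0.0, -1], [[0.17, 0.0, -0.11], -0.0, -1], [[0.26, 0.0, -0.16], -0.0, -1], [[0.34, 0.0, -0.22], -0.0, -1], [[0.34, 0.0, -0.22], -0.0, -1], [[0.34, 0.0, -0.22], -0.0, -1]]
```

Call:
{"name": "move_arm", "arguments": {"moves": [[[0.08,0,-0.05],0,-1],[[0.17,0,-0.1],0,-1],[[0.25,0,-0.16],0,-1],[[0.34,0,-0.21],0,-1],[[0.34,0,-0.21],0,-1]]}}

```text
time_s: 19.95
ee_pos: [571.9, -139.2, 220.5]
ee_rot: [26.4, 89.9, -142.8]
force: [-5.2, -0.1, 9.1]
gripper_width: 17.2
```

```bash
python3 look.py 14
```

```text
t 20.0 pos [ 571.8 -139.2  220.5] w 17.32 F world [-4.5  0.5  9.6] F plate axes [ 1.4  1.3 10.5] tau [ 0.02  0.97 -0.01]
lag plate axes [ 0.09 -0.01  1.83] pin axis offset ex,ey, tip h [ 1.300e-01  1.000e-02 -2.517e+01]
```

View pics/s14r.png

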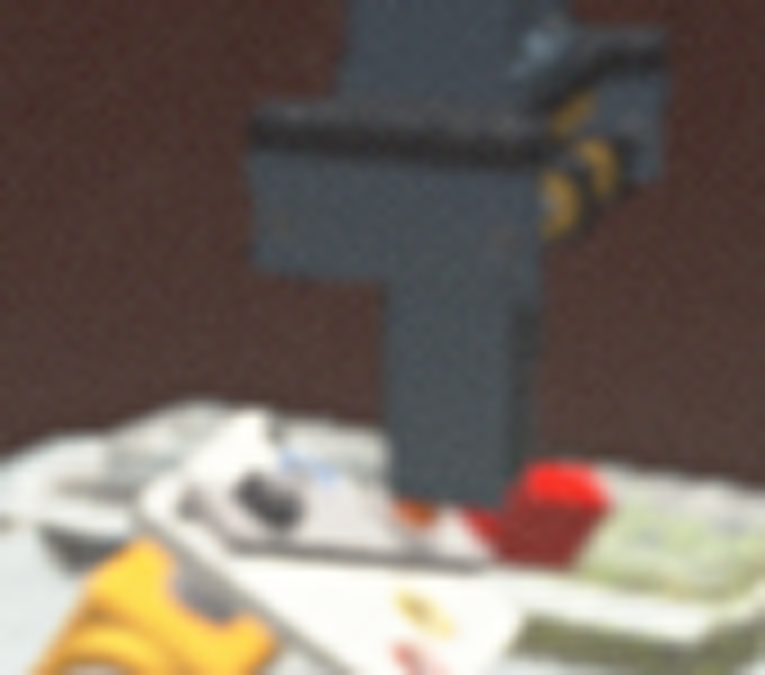

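```bash
python3 - <<'E'
from push import *
print(getcmd())
plan([(ins(-29,0,0),-79.1,-1,2),(ins(-29,0,0),-79.1,-1,2),(ins(-25.3,0,0),-79.1,-1,2)])
E
```

```text
{'p': [572.7099246275875, -139.01338058114786, 218.87600000000003], 'phi': -79.12547993385196}
6 [[[0.09, 0.0, -0.05], -0.0, -1], [[0.17, 0.0, -0.1], -0.0, -1], [[0.17, 0.0, -0.1], -0.0, -1], [[0.17, 0.0, -0.1], -0.0, -1], [[0.02, 0.0, -0.01], -0.0, -1], [[-0.14, 0.0, 0.09], -0.0, -1]]
```

Call:
{"name": "move_arm", "arguments": {"moves": [[[0.09,0,-0.05],0,-1],[[0.17,0,-0.11],0,-1],[[0.17,0,-0.11],0,-1],[[0.17,0,-0.11],0,-1]]}}

```text
time_s: 20.5
ee_pos: [572.1, -139.2, 220.4]
ee_rot: [22.5, 89.9, -146.6]
force: [-9.4, 0.1, 17.9]
gripper_width: 17.1
```

```bash
python3 look.py 15
```

```text
t 20.55 pos [ 572.1 -139.2  220.4] w 16.89 F world [-9.2  0.4 18. ] F plate axes [ 1.9  2.1 20. ] tau [0.01 1.82 0.01]
lag plate axes [ 0.25 -0.01 -0.05] pin axis offset ex,ey, tip h [ 2.600e-01  1.000e-02 -2.538e+01]
```

Call:
{"name": "move_arm", "arguments": {"moves": [[[-0.16,0,0.1],0,-1],[[-0.31,0,0.19],0,-1],[[-0.31,0,0.19],0,-0.44],[[-0.31,0,0.19],0,-0.44],[[-0.31,0,0.19],0,-0.44],[[-0.31,0,0.19],0,-0.44]]}}

```text
time_s: 21.3
ee_pos: [571.9, -139.2, 220.1]
ee_rot: [4.9, 90.0, -164.2]
force: [-0.5, 0.0, 1.0]
gripper_width: 25.6
```

```bash
python3 look.py 16
```

```text
t 21.35 pos [ 571.9 -139.2  220.1] w 25.92 F world [0.1 0.1 0.1] F plate axes [0.2 0.1 0. ] tau [-0.   -0.03  0.03]
lag plate axes [-0.03 -0.01 -0.19] pin axis offset ex,ey, tip h [-1.000e-02  1.000e-02 -2.552e+01]
```

View pics/s16r.png

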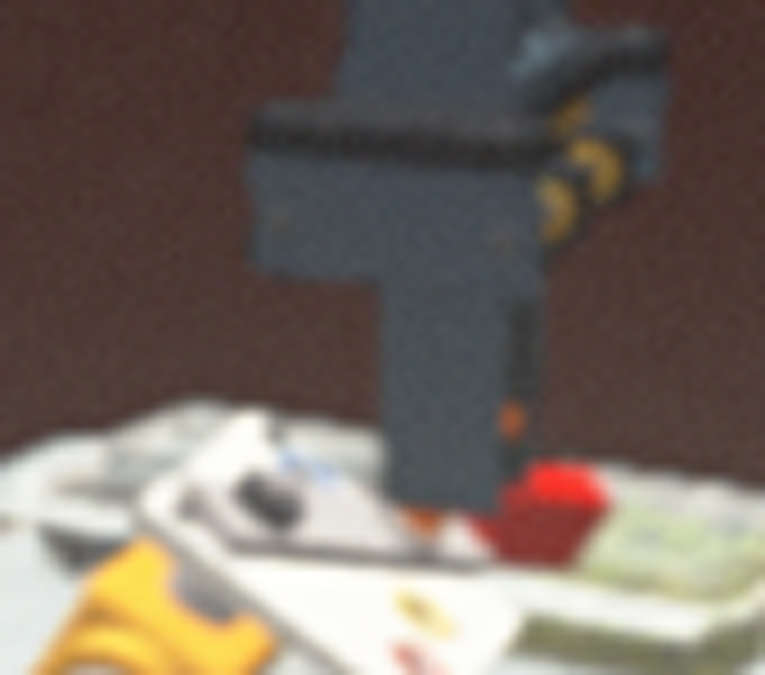

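Call:
{"name": "move_arm", "arguments": {"moves": [[[-1,0,0],0,-0.44],[[-3,0,0],0,-0.44],[[-6,0,0],0,-0.44],[[-10,0,0],0,-0.44],[[-13,-4,2],0,-0.44],[[-14,-9,4],0,-0.44],[[-14,-14,6],0,-0.44],[[-14,-19,8],0,-0.44],[[-14,-24,9],0,-0.44],[[-14,-24,9],0,-0.44]]}}

```text
time_s: 22.6
ee_pos: [436.8, 81.7, 361.4]
ee_rot: [-165.1, 89.9, 26.1]
force: [-0.2, 0.2, 0.2]
gripper_width: 25.0
```

```bash
python3 look.py 17; python3 - <<'E'
from push import *
a=viewer.grab_frame('top'); cv2.imwrite('pics/full17t.png',a[:,:,::-1])
b=cv2.imread('pics/full17s.png')
cv2.imwrite('pics/t17r.png',cv2.resize(a[170:220,325:395,::-1],None,fx=11,fy=11,interpolation=cv2.INTER_CUBIC))
E
```

```text
t 22.65 pos [437.7  80.4 361.2] w 25.85 F world [0.8 0.1 0.3] F plate axes [ 0.9 -0.1 -0.2] tau [-0.04  0.05 -0.03]
lag plate axes [ -1.74 240.99 167.32] pin axis offset ex,ey, tip h [ -1.72 241.   141.99]
```

View pics/s17r.png

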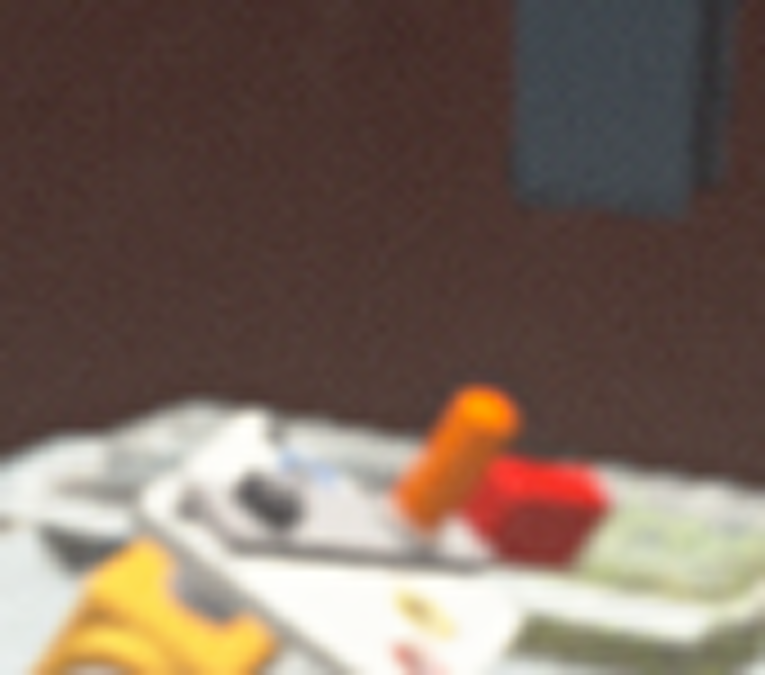

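View pics/t17r.png

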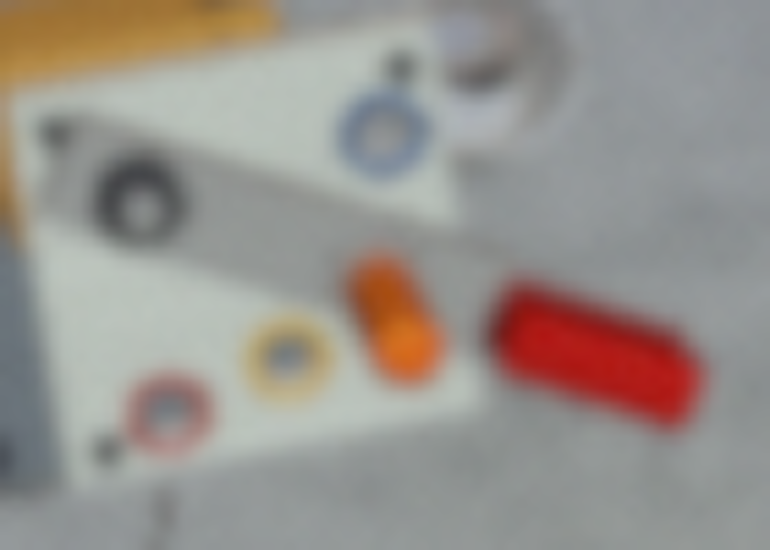

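View pics/full17t.png

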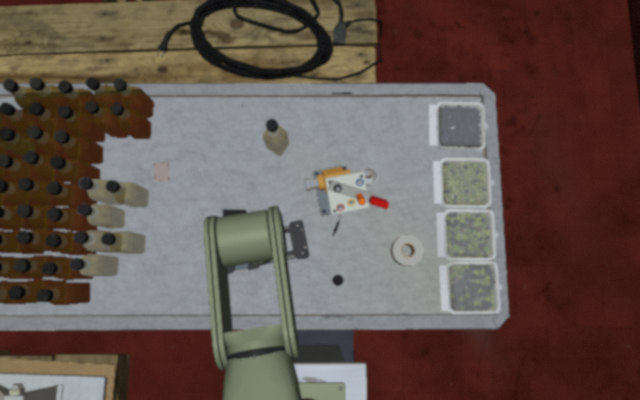

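```bash
python3 - <<'E'
from push import *
t=np.linspace(0,2*np.pi,25)[:-1]; cir=lambda r:np.c_[r*np.cos(t),r*np.sin(t),0*t]
for nme,f,x0,y0,w,h,s in(('side','pics/full17s.png',310,145,50,40,12),('top','pics/full17t.png',325,170,70,50,11)):
    im=cv2.imread(f); c=cv2.resize(im[y0:y0+h,x0:x0+w],None,fx=s,fy=s,interpolation=cv2.INTER_CUBIC)
    def d(P,col): 
        q=(proj(nme,P)-[x0,y0]+.5)*s-.5; cv2.polylines(c,[np.round(q).astype(int)],True,col,1)
    for hh,r in((9,12),(13,12),(13,9),(55,9)): d(green+R@[0,0,hh]+cir(r)@R.T,(255,0,0))
    d(vp(x,y,yaw,[[-90,9,31],[-90,-9,31],[-140,-9,31],[-140,9,31]],1.047),(0,255,0))
    cv2.imwrite(f'pics/o17{nme}.png',c)
a=cv2.imread('pics/full17t.png')[:,:,::-1]; print(redc(a,(368,193,395,218)))
E
```

```text
(array([378.8222866 , 202.01879593]), np.float64(20.45980734678932), np.float64(141.52))
```

View pics/o17side.png

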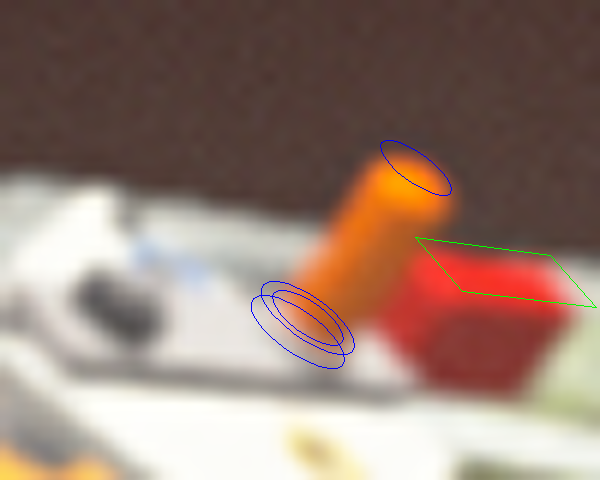

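View pics/o17top.png

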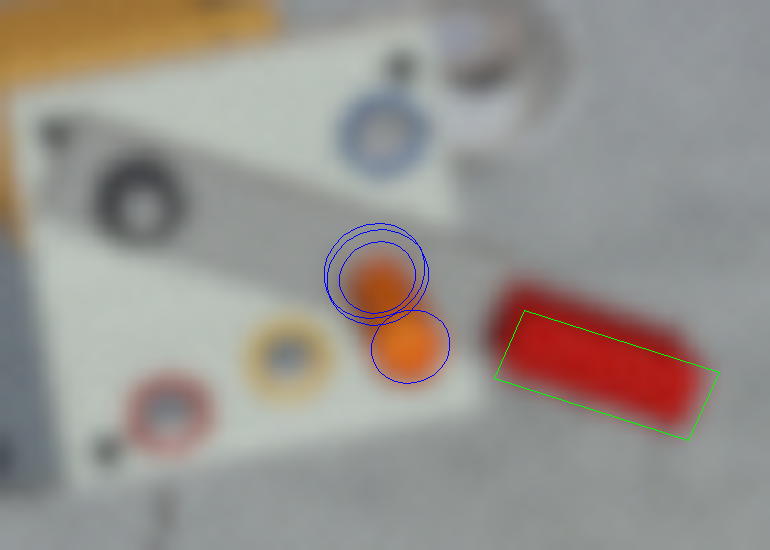

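```bash
python3 - <<'E'
from workcell import status, viewer, env
print(env.job_done()); print(status.state()['time_s'])
E
```

```text
the job is handed in; nothing more can be done
None
the job is handed in; nothing more can be done
```

The lever stands at about the 60° opening, and the lock pin is fully home through it and the green-ringed hole. I let go of the pin and moved the arm clear before handing in at about 22.7 s of the 53 s allowed.

- **Lever:** I pushed it with the closed fingers. The first push stopped short because my valve yaw was about 4° off. After refitting the yaw from all four ring centres, the second push went slightly past. I then nudged it back with the pin inside the lever hole.
- **Pin:** The tool can only point straight down, so I tilted the pin 32° in the jaws against the rim of its block. It then slid through lever and plate with about 1 N or less of resistance.
- **Seating:** The flange met the lever with the tip 25.2 mm below the plate's top face, where 25 mm was expected. It did not move further under 20 N along the stem.

**Last checks:**
- The force read near zero after release.
- The top view shows the pin standing in place along the stem direction, matching the model.
- The side view shows the pin about 2 mm down the slope, which fits it resting against the lower side of the clearance holes.
- The top view of the whole table shows the bottle, label roll and spare cap in place. The glass under the spout is only partly visible there, but looked unchanged.
- My lever angle readings disagree a little. The lever's edge in the side view, taken before the final push home, gave about 59–60°. The handle in the final top view gave about 61°.

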